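# Cap the sample tins, then crack the sealed conditioning chamber and hold it ajar

## Robot

A 6-joint arm with a two-finger parallel gripper is mounted at the origin on the work surface. World frame = base frame: x ahead of the robot, y to its left, z up, the work surface at z = 0. Lengths are in m, angles in rad, forces in N, time in s.
With the tool pointing down it reaches from about 0.375 to 0.975 m from the base axis. Payload 3.8 kg.
Tool frame: the origin (TCP) lies at the very end of the fingers, on their centre line; the grasp point (between the pads) lies 19 mm behind it; z points along the fingers, y is the direction in which the jaws open and shut (so a half turn about z gives the same grasp; the last joint's range is limited). The gripper opens to 85 mm and grips with 20 to 120 N. Pads are 22 mm wide; open, the fingers measure 114 mm over their backs; the gripper's body (76 mm by 85 mm) begins 54 mm behind the grasp point. The pads swing forward as they close: fully open they stand 13 mm farther back than shut.
Start: joints at [-1.315, 0.264, 1.604, -0, 1.274, -0.037], TCP at [0.195, -0.646, 0.205] pointing down, gripper open.
Joint ranges: [-2.63, 2.63], [-0.94, 2.18], [0.31, 2.57], [-1.31, 4.45], [0, 2.66], [-2.55, 2.55]. Speed limits (rad/s): [2.57, 2.57, 3.14, 3.14, 3.14, 3.14].

## Interface

Orientations are given as a rotation vector (axis times angle).
In Python, from workcell import bot, viewer, finish_job gives the robot as it stands.
- The arm moves only by the tool servo_tool, never from a script. Its argument "plan" is a list that holds one entry, the list of rows, each a list of 6 numbers: the shift along the tool's x, y, z in cm, then the turn, a rotation vector about the tool's x, y, z in degrees. A call has 1 to 20 rows; each row is the pose to reach, as a shift and turn from the pose measured when the call began, along the tool's axes at that moment; what a row does not reach only later rows make up. A row lasts 1/12 s, in which the tool goes at most 41.7 mm and 7.16 degrees, less where a joint would pass 70% of its speed; a pose out of reach is approached as far as the arm can. A call with a gripper value outside its range is refused whole. "claw" is the finger opening in cm, from 0 to 8.54, set as the call begins (left out, the last holds). The fingers move at their own pace and stop on an object; "grip_force" is the grip in N (left out, the last holds). Time passes only in rows, so rows that repeat a pose let the fingers close. It gives the time, the measured TCP pose, the force and the opening at its end, in the units of the state.
- bot.read_state(): the state, without advancing time (a new reading comes with each control period).
- viewer.read_camera(name): name is "scene" or "top" or "wrist"; returns a dict with "color" (400x640x3 uint8, red, green, blue), "fx", "fy", "cx", "cy" (pixels), "k1" (the pictures are not rectified: a ray, as slopes to the right and down, at radius r is drawn at 1 + k1 r^2 times it, then the intrinsics apply), "eye" and "rotation" of the camera in the world; the wrist camera has in their place "T_tool_cam" (4x4, takes a point from camera to tool coordinates, whose origin is the TCP and whose axes are the flange's). Camera axes: x right, y down, z forward; pixel columns grow to the right and rows downward; lengths in m; the calibration is good to about 2 mm. A picture is of the moment at which its call begins: read the wrist's pose just before it. There is no depth.
- finish_job(): hands the job in, once; it reports no verdict.
The state is a dict: "time": time; "q": joint angles; "joint_vel": joint speeds; "joint_torque": joint torques, N m; "tool_pos": TCP position; "tcp_rot": TCP orientation; "wrist_force": force on the tool from outside, world axes, zero at the start; "torque": the same for the moment, N m; "width": opening from 0.0 (shut) to 1.0 (fully open).
Only numpy, scipy, OpenCV 4.12 (cv2) and the standard library are available. Lean on these libraries where they do the work, as an engineer would, in place of code of your own. Each camera call takes 0.05 s, during which the arm holds its last target.

## Task

Put each of the two small round lids on the sample tin it fits, seated flat, leaving the tins where they stand. Then take the round conditioning chamber's lid by its handle, pull it up free of its sticky seal and hold it level over the mouth, its disc about 30 mm above the rim, to let the air even out, without jerking it far up (80 mm is too far); finish while still holding it there. Leave the other things on the table alone.

Things in the scene. Friction and masses are not known exactly. Their poses are not given: they have to be found in the camera images.
- tin_big: plain open round steel sample tin with a small dark curved specimen low inside: 84 mm outside diameter, 78 mm inside, 34 mm tall. Origin at the centre of its underside, z up. Stands loose on the table (0.3 kg). The wide, low tin.
- tin_small: plain open round steel sample tin with a small dark curved specimen low inside: 58 mm outside diameter, 52 mm inside, 44 mm tall. Origin at the centre of its underside, z up. Stands loose on the table (0.3 kg). The narrow, taller tin.
- lid_big_center (a point): the wide steel lid, 36 mm tall, 0.05 to 0.09 kg, lying plug down: plug 72 mm across, 4 mm deep; above it a disc 88 mm across, 4 mm thick; on it an upright black knob 16 mm across, 28 mm tall. This point is on its axis, 18 mm above the plug's underside, z up. Seated, the plug is in the tin's mouth, the disc on its rim and this point 14 mm above the rim. Fits the 84 mm tin.
- lid_small_center (a point): the narrow steel lid, 36 mm tall, 0.05 to 0.09 kg, lying plug down: plug 46 mm across, 4 mm deep; above it a disc 62 mm across, 4 mm thick; on it an upright black knob 16 mm across, 28 mm tall. This point is on its axis, 18 mm above the plug's underside, z up. Seated, the plug is in the tin's mouth, the disc on its rim and this point 14 mm above the rim. Fits the 58 mm tin.
- cover_handle (a point): middle of the handle's bar on the chamber's lid: black bar 84 mm long (x), 14 mm wide (y), 12 mm tall (z up), on a post at each end, 34 mm clear between it and the lid's disc. The lid (0.28 to 0.46 kg, loose) is an aluminium disc 170 mm across, 7 mm thick, its underside 47 mm below this point, with a rubber plug 131 mm across and 23 mm deep beneath.
- chamber_rim (a point): centre of the rim of the fixed round grey conditioning chamber, 170 mm across, 130 mm tall, z up. Shut, the lid's disc rests on it and the bar's middle is 47 mm above. The plug is held by a sprung seal: pulled straight up it takes 12 to 20 N in all within the first 5 mm, then gives suddenly (it may pop up a few mm); past 17 mm of lift only the lid's weight (3 to 4.5 N) is left.
- weight: brass laboratory weight, 26 mm across, 44 mm tall; a bystander, leave it alone; origin at its underside or on its axis
- vial: small closed jar, 24 mm across, 55 mm tall; a bystander, leave it alone; origin at its underside or on its axis
- brush: brush 170 mm long, lying; a bystander, leave it alone; origin at its underside or on its axis
- block: steel block 60 x 30 x 20 mm; a bystander, leave it alone; origin at its underside or on its axis
- wrench: wrench 150 mm long, lying; a bystander, leave it alone; origin at its underside or on its axis
- beaker: open cup, 64 mm across the rim, 75 mm tall; a bystander, leave it alone; origin at its underside or on its axis
Not all that is in view belongs to the job. What is shaped like the part that bears cover_handle but pink is not meant.

How it is judged:
On the way, in this order (a step that is already met when the one before it is completed fails the run):
1. both tins are capped with their own lids while the chamber is shut (horizontal distance between lid_big_center and tin_big below 0.007 m and z of lid_big_center in the frame of tin_big between 0.045 and 0.051 m and angle between the z axis of lid_big_center and the z axis of tin_big, either way round below 0.06 rad and angle between each of tin_big, tin_small's own z axis and vertical below 0.06 rad and horizontal distance between lid_small_center and tin_small below 0.007 m and z of lid_small_center in the frame of tin_small between 0.055 and 0.061 m and angle between the z axis of lid_small_center and the z axis of tin_small, either way round below 0.06 rad and z of cover_handle in the frame of chamber_rim below 0.052 m), for 0.2 s.
2. the chamber's lid is broken free of its seal (z of cover_handle in the frame of chamber_rim above 0.064 m), for 0.1 s.
At the end, for the whole second after the job is handed in: Each small lid sits on its own tin (axes within 7 mm, height within 3 mm, tilt under 0.06 rad), tins upright; the fingers hold the chamber's lid still, clear of the chamber, lifted 19 to 45 mm from shut, within 30 mm of the mouth's axis and 0.2 rad of level (horizontal distance between lid_big_center and tin_big below 0.007 m and z of lid_big_center in the frame of tin_big between 0.045 and 0.051 m and angle between the z axis of lid_big_center and the z axis of tin_big, either way round below 0.06 rad and angle between each of tin_big, tin_small's own z axis and vertical below 0.06 rad and horizontal distance between lid_small_center and tin_small below 0.007 m and z of lid_small_center in the frame of tin_small between 0.055 and 0.061 m and angle between the z axis of lid_small_center and the z axis of tin_small, either way round below 0.06 rad and z of cover_handle in the frame of chamber_rim between 0.066 and 0.092 m and horizontal distance between cover_handle and chamber_rim below 0.03 m and angle between cover_handle's own z axis and vertical below 0.2 rad and contact force between the fingers and cover above 0.5 N and contact force between cover and chamber below 0.3 N and linear speed of cover below 0.03 m/s); the arm keeps its last pose, push and grip.
It fails at once if the chamber's lid is taken right off (lifted over 80 mm) (z of cover_handle in the frame of chamber_rim above 0.127 m).
It fails at once if a tin is shifted by more than 40 mm (distance of any of tin_big, tin_small from where it was at the start of the episode above 0.04 m).
It fails at once if a bystander is disturbed (moved more than 30 mm) (distance of any of weight, vial, brush, block, wrench, beaker from where it was at the start of the episode above 0.03 m).
It also fails if it takes over 56 s, if anything falls off the work surface, if the arm or the gripper's body presses on something with over 40 N, if the wrist force passes 120 N, or if a joint passes its speed limit or range.

## Working session

There is one attempt and no reset: what is moved stays moved. The work goes in short steps, Python scripts to look and compute and a tool call to move; the robot and the scene stay as the last step left them, time stands still between calls to the robot, and variables do not carry over. Pictures are saved under pics/ and viewed, and the job is handed in when it is done.

Besides the shell and the picture viewer there is one more tool, called as a command line: name --argument value ..., lists and objects as JSON in quotes. servo_tool: Moves the arm, as the interface text tells. Its arguments: {"type":"object","properties":{"plan":{"type":"array"},"claw":{"type":"number"},"grip_force":{"type":"number"}},"required":["plan"]}

```bash
mkdir -p pics; ls
cat > h.py <<'E'
import numpy as np, cv2, json
from scipy.spatial.transform import Rotation as R
from workcell import bot, viewer, finish_job
def cam(name):
    s=bot.read_state(); c=viewer.read_camera(name)
    if 'T_tool_cam' in c:
        T=np.eye(4);T[:3,:3]=R.from_rotvec(s['tcp_rot']).as_matrix();T[:3,3]=s['tool_pos']
        M=T@np.array(c['T_tool_cam']); c['eye']=M[:3,3]; c['rotation']=M[:3,:3]
    c['eye']=np.array(c['eye']);c['rotation']=np.array(c['rotation'])
    return c
def save(c,fn):
    cv2.imwrite('pics/'+fn+'.png',c['color'][:,:,::-1])
    np.savez('pics/'+fn+'.npz',**{k:np.array(v) for k,v in c.items()})
def load(fn): 
    d=np.load('pics/'+fn+'.npz'); return {k:d[k] for k in d}
def ray(c,u,v):
    x=(u-c['cx'])/c['fx'];y=(v-c['cy'])/c['fy']; rd=np.hypot(x,y); r=rd
    for _ in range(30): r=rd/(1+c['k1']*r*r)
    k=r/rd if rd>0 else 1
    d=c['rotation']@np.array([x*k,y*k,1]); return d
def onz(c,u,v,z):
    d=ray(c,u,v); e=c['eye']; return e+d*(z-e[2])/d[2]
def proj(c,p):
    q=c['rotation'].T@(np.array(p)-c['eye']); x,y=q[0]/q[2],q[1]/q[2]; k=1+c['k1']*(x*x+y*y)
    return np.array([c['fx']*x*k+c['cx'],c['fy']*y*k+c['cy']])
def crop(fn,u0,v0,u1,v1,s,out):
    im=cv2.imread('pics/'+fn+'.png')[v0:v1,u0:u1]
    cv2.imwrite('pics/'+out+'.png',cv2.resize(im,None,fx=s,fy=s,interpolation=cv2.INTER_CUBIC))
def circ(c,p,r,n=48):
    t=np.linspace(0,2*np.pi,n,endpoint=False)
    return np.array([proj(c,np.array(p)+[r*np.cos(a),r*np.sin(a),0]) for a in t])
def st():
    s=bot.read_state()
    print({k:(np.round(v,4).tolist()) for k,v in s.items()})
E
python3 - <<'E'
from h import *
st()
for n in ['scene','top','wrist']:
    c=cam(n); save(c,n+'0'); print(n,c['eye'],c['rotation'].round(3).tolist(),c['fx'],c['k1'])
E
```

```text
pics
{'time': 0.0, 'q': [-1.3149, 0.2647, 1.6054, -0.0, 1.2737, -0.0369], 'joint_vel': [0.0009, 0.0018, -0.0006, -0.0008, -0.0012, 0.0007], 'joint_torque': [0.0008, -51.5109, -36.732, -0.0002, 0.013, -0.0], 'tool_pos': [0.1946, -0.6455, 0.2042], 'tcp_rot': [-3.1058, -0.4579, 0.0004], 'wrist_force': [0.1421, 0.0082, -0.053], 'torque': [0.0102, -0.0384, -0.0146], 'width': 0.9987}
scene [0.95246934 0.72495423 1.09983199] [-0.726, -2.669, 1.042] 468.85696517098404 0.02551191139959623
top [ 0.24638775 -0.05864104  1.43040247] [-2.135, 2.085, -0.218] 400.6750516468031 0.009569029456047304
wrist [ 0.26081713 -0.62555592  0.37266191] [[0.288, -0.921, -0.26], [-0.958, -0.278, -0.076], [-0.002, 0.271, -0.963]] 278.1771748010579 -0.0027779183239913293
```

Run:
```python
s=open('h.py').read()
s=s.replace("c['rotation']=np.array(c['rotation'])\n","c['rotation']=np.array(c['rotation'])\n    if c['rotation'].ndim==1: c['rotation']=R.from_rotvec(c['rotation']).as_matrix()\n")
s=s.replace("return {k:d[k] for k in d}","d={k:d[k] for k in d}\n    if d['rotation'].ndim==1: d['rotation']=R.from_rotvec(d['rotation']).as_matrix()\n    return d")
open('h.py','w').write(s)
```

```text
(no output)
```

View pics/scene0.png

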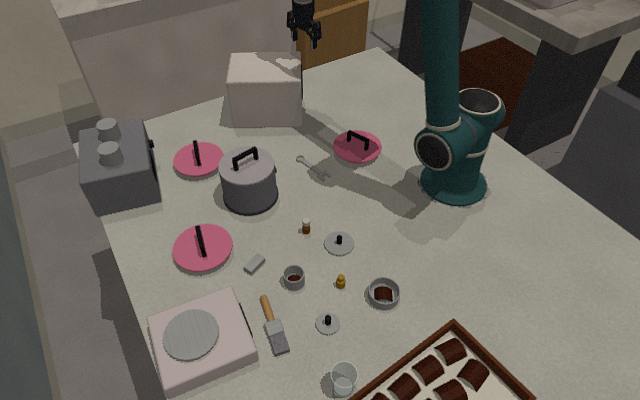

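View pics/top0.png

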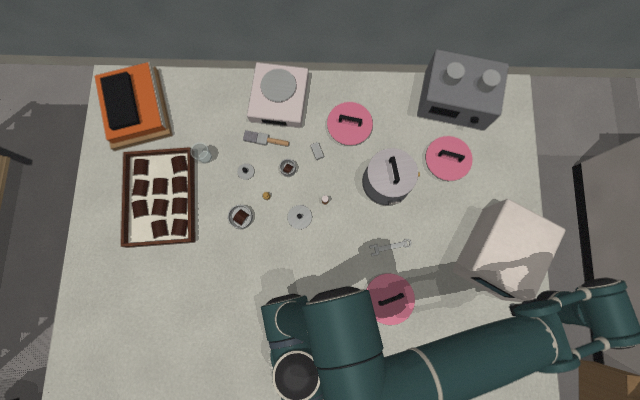

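View pics/wrist0.png

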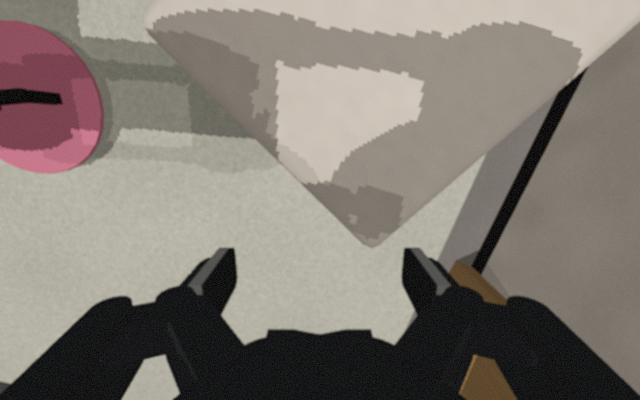

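Run:
```python
from h import *
crop('top0',190,130,440,260,3.2,'topc'); crop('scene0',200,140,420,360,2.7,'scenec')
c=load('top0')
for n,u,v,z in [('biglid',300,216,.008),('smlid',246,171,.008),('tinsm',289,167.5,.044),('tinbig',241.5,216.5,.034),('handle',394,169,.177),('disc',392,174,.137)]:
    print(n,onz(c,u,v,z).round(4))
```

```text
biglid [0.4665 0.0243 0.008 ]
smlid [0.6287 0.2285 0.008 ]
tinsm [0.6357 0.0678 0.044 ]
tinbig [0.4558 0.2286 0.034 ]
handle [ 0.6014 -0.2846  0.177 ]
disc [ 0.5953 -0.2849  0.137 ]
```

View pics/topc.png

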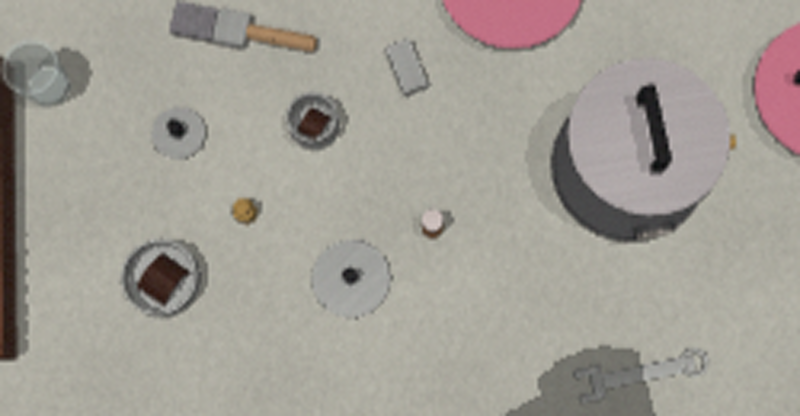

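View pics/scenec.png

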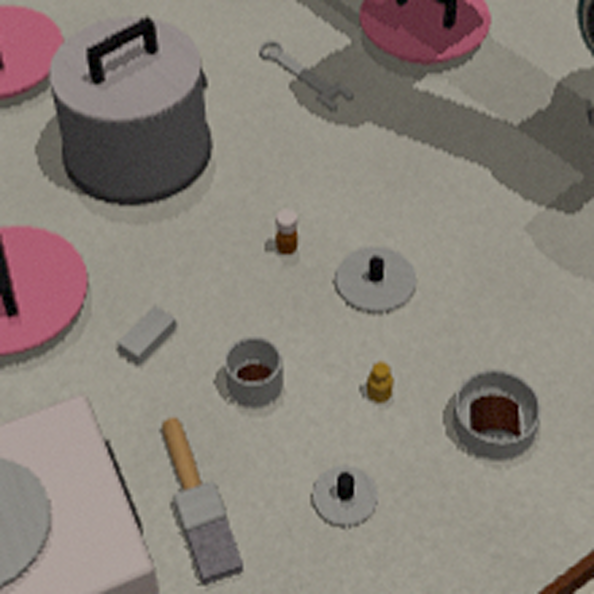

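servo_tool --plan '[[[0, 0, -4, 0, 0, 0], [0, 0, -8, 0, 0, 0], [0, 0, -8, 0, 0, 0]]]' --claw 5 --grip_force 40

```text
time: 0.4
tool_pos: [0.1957, -0.6496, 0.2939]
tcp_rot: [3.097, 0.457, 0.002]
wrist_force: [0.9, -1.4, 2.5]
width: 0.604
```

servo_tool --plan '[[[54, -63.7, 2, 0, 0, 0], [54, -63.7, 2, 0, 0, 0], [54, -63.7, 2, 0, 0, 0], [54, -63.7, 2, 0, 0, 0], [54, -63.7, 2, 0, 0, 0], [54, -63.7, 2, 0, 0, 0], [54, -63.7, 2, 0, 0, 0], [54, -63.7, 2, 0, 0, 0], [54, -63.7, 2, 0, 0, 0], [54, -63.7, 2, 0, 0, 0], [54, -63.7, 2, 0, 0, 0], [54, -63.7, 2, 0, 0, 0], [54, -63.7, 2, 0, 0, 0], [54, -63.7, 2, 0, 0, 0], [54, -63.7, 2, 0, 0, 0], [54, -63.7, 2, 0, 0, 0], [54, -63.7, 2, 0, 0, 0], [54, -63.7, 2, 0, 0, 0], [54, -63.7, 2, 0, 0, 0], [54, -63.7, 2, 0, 0, 0]]]'

```text
time: 2.07
tool_pos: [0.5293, 0.1183, 0.2662]
tcp_rot: [3.096, 0.458, 0.003]
wrist_force: [0.9, -0.4, 0.8]
width: 0.585
```

servo_tool --plan '[[[0, 0, 2, 0, 0, 0], [0, 0, 4, 0, 0, 0], [0, 0, 4, 0, 0, 0], [0, 0, 4, 0, 0, 0]]]'

```text
time: 2.4
tool_pos: [0.5281, 0.1178, 0.2246]
tcp_rot: [3.096, 0.458, -0.003]
wrist_force: [-0.4, 0.2, 0.4]
width: 0.585
```

Run:
```python
from h import *
st()
for n in ['wrist','top']:
    c=cam(n); save(c,n+'1')
st()
```

```text
{'time': 2.4, 'q': [0.1815, 0.0003, 1.865, -0.0121, 1.2785, 1.4618], 'joint_vel': [-0.0155, -0.0262, -0.0421, 0.0008, 0.0024, 0.0011], 'joint_torque': [0.4433, -35.6247, -35.809, -0.0277, -0.0342, 0.0009], 'tool_pos': [0.5281, 0.1178, 0.2246], 'tcp_rot': [3.0962, 0.4583, -0.0029], 'wrist_force': [-0.3579, 0.1504, 0.3594], 'torque': [0.0255, 0.0274, 0.0573], 'width': 0.5846}
{'time': 2.5, 'q': [0.1804, -0.0017, 1.8623, -0.0121, 1.2784, 1.4618], 'joint_vel': [-0.0056, -0.0126, -0.0165, -0.0, -0.0018, -0.0003], 'joint_torque': [0.2918, -35.7059, -35.9092, -0.0383, 0.0256, -0.0003], 'tool_pos': [0.5298, 0.1175, 0.2272], 'tcp_rot': [3.0966, 0.4567, 0.0047], 'wrist_force': [0.2519, -1.0797, 0.303], 'torque': [0.0159, 0.0239, 0.0325], 'width': 0.5828}
```

View pics/wrist1.png

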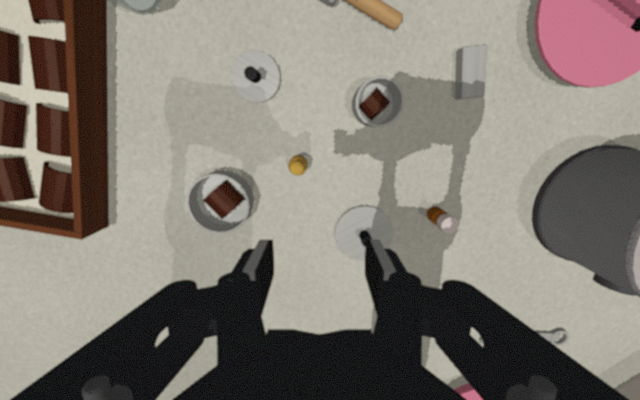

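```bash
cat >> h.py <<'E'
def overlay(fn,items,box,s,out):
    c=load(fn); im=cv2.imread('pics/'+fn+'.png')
    u0,v0,u1,v1=box
    im=cv2.resize(im[v0:v1,u0:u1],None,fx=s,fy=s,interpolation=cv2.INTER_CUBIC)
    for p,r,col in items:
        q=((circ(c,p,r)-[u0,v0]+.5)*s).round().astype(int)
        cv2.polylines(im,[q.reshape(-1,1,2)],True,col,1)
    cv2.imwrite('pics/'+out+'.png',im)
E
python3 - <<'E'
from h import *
c=load('wrist1')
for n,u,v,z in [('biglid',362,231.5,.008),('smlid',251.5,76,.008),('tinsm',377,102,.044),('tinbig',222,199,.034)]:
    print(n,onz(c,u,v,z).round(4))
P=dict(bl=onz(c,362,231.5,.008),sl=onz(c,251.5,76,.008),ts=onz(c,377,102,.044),tb=onz(c,222,199,.034))
it=[(P['bl'],.044,(0,0,255)),(P['bl']+[0,0,.028],.008,(0,0,255)),(P['sl'],.031,(0,0,255)),(P['sl']+[0,0,.028],.008,(0,0,255)),
(P['ts'],.029,(0,255,0)),(P['ts']-[0,0,.044],.029,(255,255,0)),(P['tb'],.042,(0,255,0)),(P['tb']-[0,0,.034],.042,(255,255,0))]
overlay('wrist1',it,(180,40,480,270),2.6,'w1o')
E
```

```text
biglid [0.4663 0.0301 0.008 ]
smlid [0.6262 0.2348 0.008 ]
tinsm [0.6387 0.0776 0.044 ]
tinbig [0.4655 0.2318 0.034 ]
```

View pics/w1o.png

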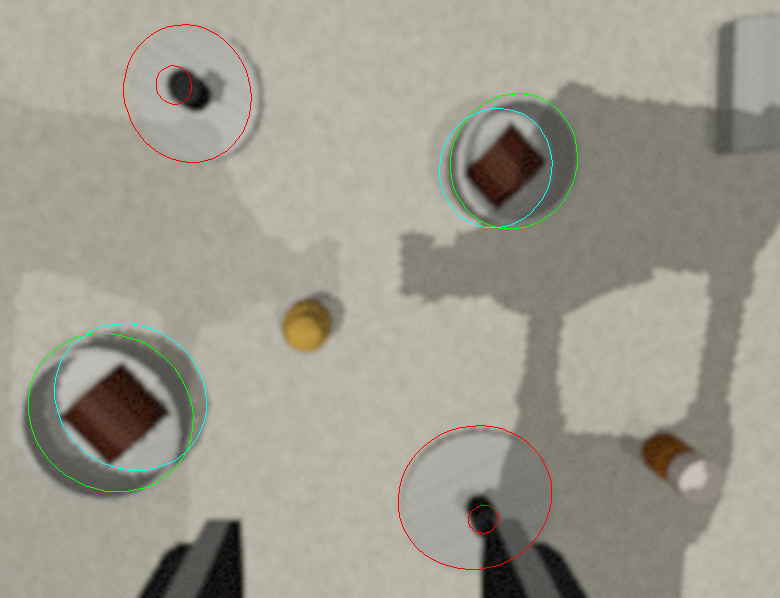

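```bash
cat >> h.py <<'E'
def fitc(fn,p0,circs,rng=.010,mask=None):
    """circs: list of (dz,r); search xy maximizing mean |radial gradient|"""
    c=load(fn); g=cv2.GaussianBlur(cv2.imread('pics/'+fn+'.png'),(0,0),1.0).astype(np.float32)
    def score(x,y):
        tot=0
        for dz,r in circs:
            p=np.array([x,y,p0[2]+dz]); e=.0012
            a=circ(c,p,r+e,72);b=circ(c,p,r-e,72)
            A=cv2.remap(g,a[:,0].astype(np.float32)[None],a[:,1].astype(np.float32)[None],1)[0]
            B=cv2.remap(g,b[:,0].astype(np.float32)[None],b[:,1].astype(np.float32)[None],1)[0]
            d=np.abs(A-B).sum(1); d=np.minimum(d,60)
            tot+=d.mean()
        return tot
    best=None
    for stp,rg in [(.001,rng),(.00025,.001)]:
        cx,cy=(p0[:2] if best is None else best[1:])
        for x in np.arange(cx-rg,cx+rg+1e-9,stp):
            for y in np.arange(cy-rg,cy+rg+1e-9,stp):
                s=score(x,y)
                if best is None or s>best[0]: best=(s,x,y)
    return best[0],np.array([best[1],best[2],p0[2]])
G=dict(bl=(.008,[(0,.044)],[.4663,.0301]),sl=(.008,[(0,.031)],[.6262,.2348]),
 ts=(.044,[(0,.029),(0,.026)],[.6387,.0776]),tb=(.034,[(0,.042),(0,.039)],[.4655,.2318]))
E
python3 - <<'E'
from h import *
import h
for fn in ['wrist1','top0']:
  it=[]
  for n,(z,cs,xy) in G.items():
    s,p=fitc(fn,np.array(xy+[z]),cs,.014 if fn=='top0' else .01); print(fn,n,round(s,1),p.round(4))
    it+=[(p,r,(0,0,255)) for _,r in cs]
    if n[0]=='t': it.append((p-[0,0,z],cs[0][1],(255,255,0)))
    else: it.append((p+[0,0,.028],.008,(255,0,0)))
  overlay(fn,it,(180,40,480,270) if fn[0]=='w' else (220,140,370,250),2.6 if fn[0]=='w' else 5,fn+'f')
E
```

```text
wrist1 bl 22.0 [0.4655 0.0289 0.008 ]
wrist1 sl 24.8 [0.6274 0.2273 0.008 ]
wrist1 ts 87.5 [0.6379 0.0776 0.044 ]
wrist1 tb 104.9 [0.4585 0.2353 0.034 ]
top0 bl 8.2 [0.465  0.0224 0.008 ]
top0 sl 14.6 [0.6272 0.2268 0.008 ]
top0 ts 60.4 [0.6364 0.0634 0.044 ]
top0 tb 68.5 [0.4577 0.2366 0.034 ]
```

View pics/wrist1f.png

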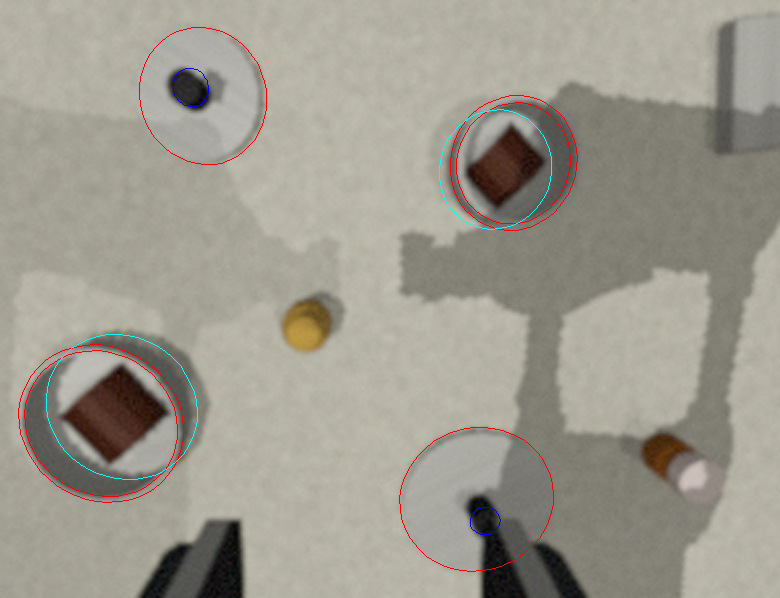

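View pics/top0f.png

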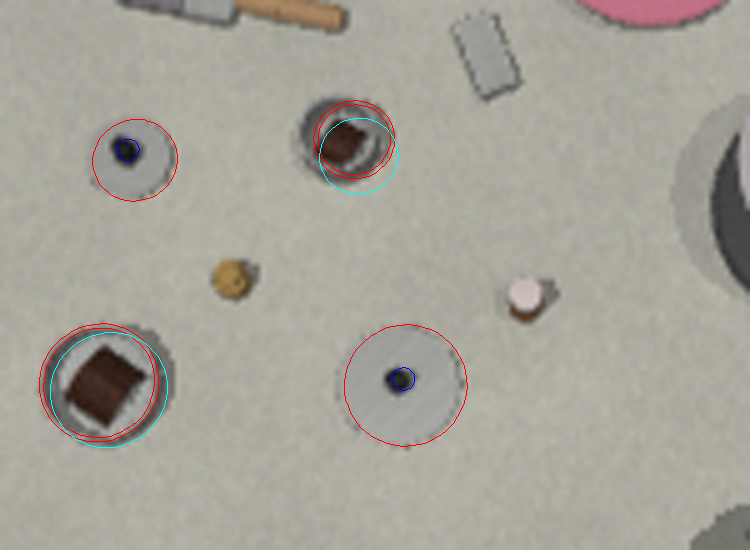

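servo_tool --plan '[[[-8.8, 6.7, 10.7, 0, 0, 0], [-8.8, 6.7, 10.7, 0, 0, 0], [-8.8, 6.7, 10.7, 0, 0, 0], [-8.8, 6.7, 10.7, 0, 0, 0], [-8.8, 6.7, 10.7, 0, 0, 0], [-8.8, 6.7, 10.7, 0, 0, 0]]]'

```text
time: 3.0
tool_pos: [0.465, 0.0257, 0.1212]
tcp_rot: [3.098, 0.452, 0.005]
wrist_force: [0.4, 0.9, 1.9]
width: 0.586
```

Run:
```python
from h import *
st()
c=cam('wrist'); save(c,'wrist2')
z,cs,xy=G['bl']
s,p=fitc('wrist2',np.array(xy+[z]),cs); print(s,p)
overlay('wrist2',[(p,.044,(0,0,255)),(p+[0,0,.028],.008,(255,0,0))],(170,100,470,320),2.6,'w2f')
```

```text
{'time': 3.0, 'q': [0.0104, -0.0692, 2.1303, -0.0122, 1.0757, 1.2973], 'joint_vel': [0.026, 0.0012, -0.0759, 0.0069, -0.01, 0.0023], 'joint_torque': [-0.5442, -29.0994, -31.5732, -0.1477, 0.163, -0.0591], 'tool_pos': [0.465, 0.0257, 0.1212], 'tcp_rot': [3.0975, 0.4518, 0.0052], 'wrist_force': [0.4372, 0.8892, 1.929], 'torque': [0.0256, -0.0109, 0.0165], 'width': 0.5863}
16.660347 [0.4633  0.02485 0.008  ]
```

View pics/w2f.png

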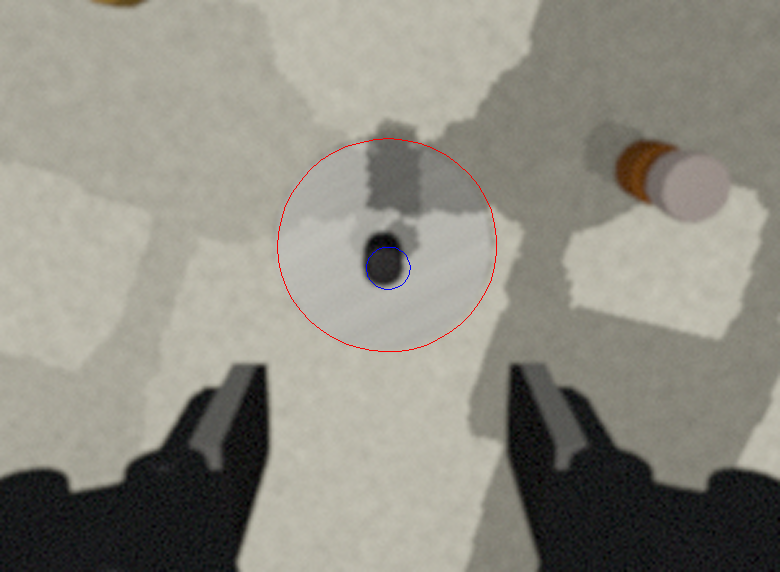

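servo_tool --plan '[[[0, -0.1, 4, 0, 0, 0], [0, -0.1, 8, 0, 0, 0], [0, -0.1, 10, 0, 0, 0], [0, -0.1, 10.8, 0, 0, 0], [0, -0.1, 10.8, 0, 0, 0]]]'

```text
time: 3.47
tool_pos: [0.4683, 0.0267, 0.0145]
tcp_rot: [3.097, 0.454, 0.009]
wrist_force: [-0.3, 0.1, 0.4]
width: 0.584
```

Run:
```python
from h import *
st()
c=cam('wrist'); save(c,'wrist3')
crop('wrist3',170,100,470,320,2.6,'w3f')
```

```text
{'time': 3.4667, 'q': [0.0122, 0.0798, 2.2104, -0.014, 0.844, 1.301], 'joint_vel': [-0.0012, -0.039, -0.0329, -0.0014, 0.0257, -0.001], 'joint_torque': [-0.0552, -32.7747, -28.7578, -0.0456, -0.326, 0.0047], 'tool_pos': [0.4683, 0.0267, 0.0145], 'tcp_rot': [3.0971, 0.4543, 0.0093], 'wrist_force': [-0.31, 0.0633, 0.4363], 'torque': [0.044, -0.0097, -0.0729], 'width': 0.5838}
```

View pics/w3f.png

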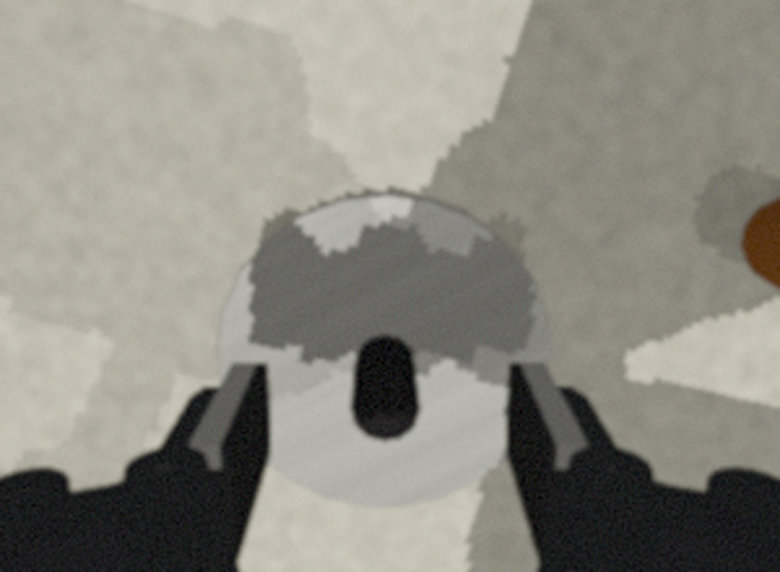

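Run:
```python
from h import *
c=load('wrist3'); s=bot.read_state()
T=R.from_rotvec([3.0971,.4543,.0093]).as_matrix(); t=np.array([.4683,.0267,.0145])
p=t+T@[0,0,-.0215]; overlay('wrist3',[(p,.008,(0,0,255)),(p-[0,0,.028],.044,(0,255,0))],(170,100,470,320),2.6,'w3g')
st()
```

```text
{'time': 3.5167, 'q': [0.0121, 0.0781, 2.209, -0.014, 0.8446, 1.3009], 'joint_vel': [-0.002, -0.0299, -0.021, -0.0035, 0.0031, -0.0013], 'joint_torque': [-0.0201, -32.1215, -27.8353, -0.0414, -0.0558, 0.0033], 'tool_pos': [0.4695, 0.0267, 0.0159], 'tcp_rot': [3.0967, 0.4542, 0.0132], 'wrist_force': [0.4212, 0.1014, -0.0377], 'torque': [-0.0122, 0.0219, -0.0336], 'width': 0.5807}
```

View pics/w3g.png

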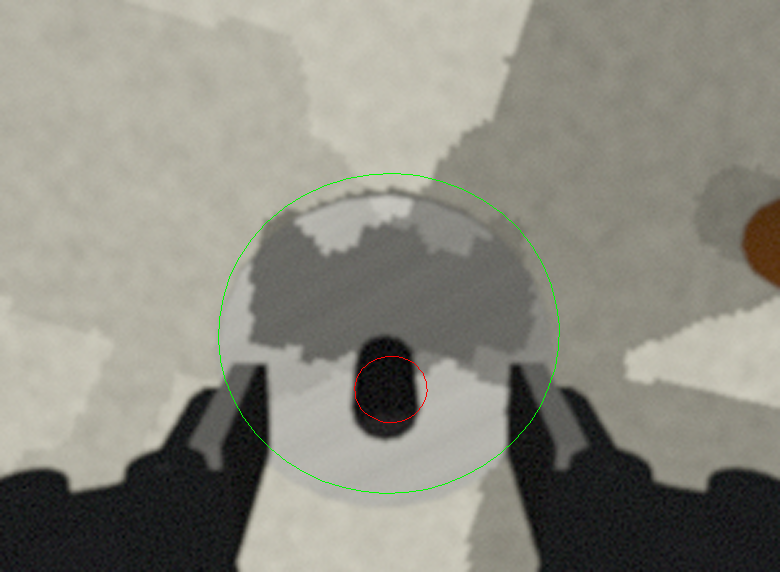

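servo_tool --plan '[[[-0.4, 0, 0.3, 0, 0, 0], [-0.4, 0, 0.3, 0, 0, 0], [-0.4, 0, 0.3, 0, 0, 0]]]'

```text
time: 3.77
tool_pos: [0.4674, 0.0256, 0.0147]
tcp_rot: [3.096, 0.454, 0.019]
wrist_force: [-0.3, -0.6, -0.3]
width: 0.588
```

servo_tool --plan '[[[0, 0, 0, 0, 0, 0], [0, 0, 0, 0, 0, 0], [0, 0, 0, 0, 0, 0], [0, 0, 0, 0, 0, 0], [0, 0, 0, 0, 0, 0], [0, 0, 0, 0, 0, 0]]]' --claw 0.5 --grip_force 40

```text
time: 4.27
tool_pos: [0.4673, 0.0256, 0.0147]
tcp_rot: [3.096, 0.454, 0.018]
wrist_force: [-0.2, 0.7, 0.2]
width: 0.059
```

servo_tool --plan '[[[0, 0, -2, 0, 0, 0], [0, 0, -5, 0, 0, 0], [0, 0, -8, 0, 0, 0], [0, 0, -8, 0, 0, 0], [0, 0, -8, 0, 0, 0]]]'

```text
time: 4.68
tool_pos: [0.4684, 0.0264, 0.0969]
tcp_rot: [3.096, 0.454, 0.026]
wrist_force: [0.1, -0.2, 0.5]
width: 0.055
```

Run:
```python
from h import *
st()
c=cam('wrist'); save(c,'wrist4')
st()
```

```text
{'time': 4.6833, 'q': [0.0116, -0.0443, 2.1566, -0.0124, 1.0111, 1.2976], 'joint_vel': [0.0006, 0.033, 0.0499, 0.0013, -0.0042, -0.0003], 'joint_torque': [0.0157, -31.6842, -34.1898, -0.0471, -0.071, -0.0004], 'tool_pos': [0.4684, 0.0264, 0.0969], 'tcp_rot': [3.0955, 0.454, 0.0262], 'wrist_force': [0.1253, -0.2188, 0.5142], 'torque': [0.009, 0.0006, -0.0274], 'width': 0.0551}
{'time': 4.7333, 'q': [0.0116, -0.0429, 2.1587, -0.0123, 1.0111, 1.2976], 'joint_vel': [-0.0014, 0.025, 0.0362, 0.0012, 0.0015, 0.0018], 'joint_torque': [0.0038, -31.7247, -34.3176, -0.0485, -0.1573, -0.0001], 'tool_pos': [0.4667, 0.0264, 0.0952], 'tcp_rot': [3.0961, 0.454, 0.0207], 'wrist_force': [0.2233, -0.759, -0.4219], 'torque': [0.0396, -0.0109, -0.002], 'width': 0.0573}
```

View pics/wrist4.png

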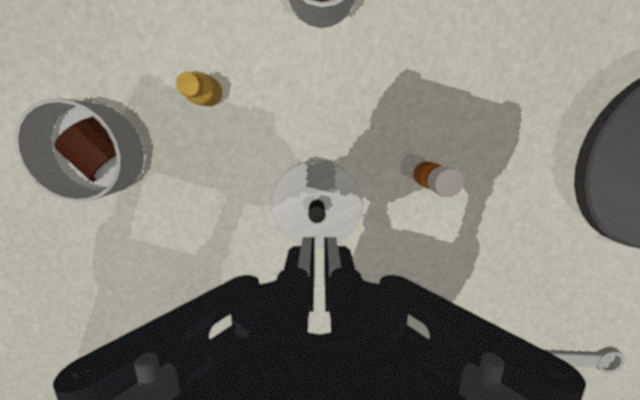

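Run:
```python
from h import *
c=load('wrist4')
T=c['T_tool_cam'];print(T.round(4).tolist()); M=np.linalg.inv(T)
def pj(q):
    q=(M@np.append(q,1))[:3];x,y=q[0]/q[2],q[1]/q[2];k=1+c['k1']*(x*x+y*y);return (c['fx']*x*k+c['cx'],c['fy']*y*k+c['cy'])
for z in (0,-.019,.06): print(z,pj([0,0,z]))
z,cs,xy=G['bl']
s,p=fitc('wrist4',np.array(xy+[z]),cs); print(s,p)
overlay('wrist4',[(p,.044,(0,0,255)),(p+[0,0,.028],.008,(255,0,0))],(170,100,470,320),2.6,'w4f')
```

```text
[[-0.0002, -0.9625, -0.2713, 0.0692], [1.0, -0.0003, 0.0001, -0.0004], [-0.0002, -0.2713, 0.9625, -0.1684], [0.0, 0.0, 0.0, 1.0]]
0 (np.float64(319.5662724959276), np.float64(235.0117588412927))
-0.019 (np.float64(319.64397194982257), np.float64(247.4427259133106))
0.06 (np.float64(319.399064394011), np.float64(208.26312169117276))
20.844048 [0.46405 0.0236  0.008  ]
```

View pics/w4f.png

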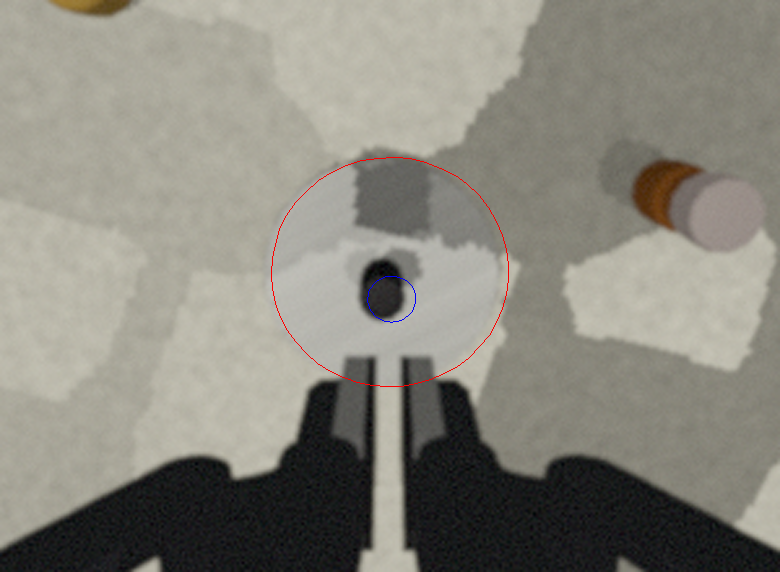

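Run:
```python
from h import *
for n in ('scene','top'):
    c=cam(n); save(c,n+'5'); s=bot.read_state()
    T=R.from_rotvec(s['tcp_rot']).as_matrix(); t=np.array(s['tool_pos'])
    uv=proj(c,t); uv2=proj(c,t+T@[0,0,-.019]); print(n,t,uv,uv2, proj(c,[.4645,.0265,.036]))
    im=cv2.imread('pics/'+n+'5.png')
    u0,v0=int(uv[0])-75,int(uv[1])-55
    im=cv2.resize(im[v0:v0+110,u0:u0+150],None,fx=5,fy=5,interpolation=cv2.INTER_CUBIC)
    for w,col in ((uv,(0,0,255)),(uv2,(0,255,0)),(proj(c,[.4645,.0265,.036]),(255,0,0))):
        cv2.circle(im,tuple(int(a) for a in (w-[u0,v0]+.5)*5),4,col,1)
    cv2.imwrite('pics/%s5c.png'%n,im)
```

```text
scene [0.46561783 0.02639057 0.09403107] [338.42772638 223.56580026] [338.78019598 219.15679456] [338.06440396 236.38281501]
top [0.46499764 0.02636031 0.0933501 ] [298.04833254 212.521531  ] [297.65876195 211.65266532] [298.94296886 215.31641855]
```

View pics/scene5c.png

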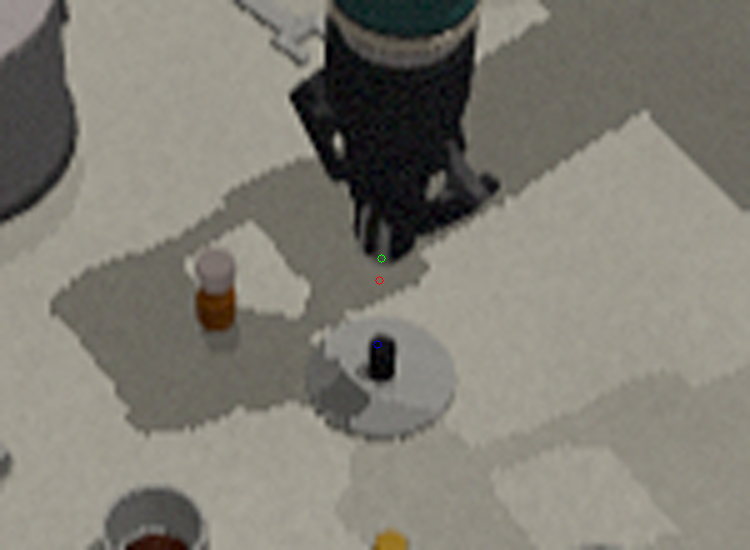

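View pics/top5c.png

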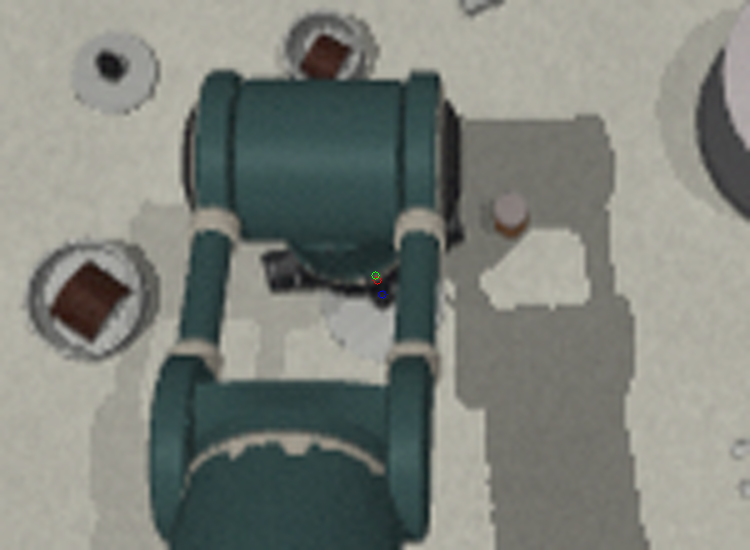

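Run:
```python
from h import *
import h
c=load('wrist4');M=np.linalg.inv(c['T_tool_cam'])
def pj(q):
    q=(M@np.append(q,1))[:3];x,y=q[0]/q[2],q[1]/q[2];return np.round((c['fx']*x+c['cx'],c['fy']*y+c['cy']),1)
for x in (-.011,0,.011):
  for z in (0,-.01,-.02,-.03): print(x,z,pj([x,0,z]))
o=h.load
for fn in ['wrist1','wrist2','wrist4']:
  for dz in (-.005,0,.005,.01,.015,.02,.025):
    def L(f,dz=dz):
        d=o(f); d['eye']=d['eye']+[0,0,dz]; return d
    h.load=L
    out=[]
    for n in (['bl','sl','tb','ts'] if fn=='wrist1' else ['bl']):
        z,cs,xy=G[n]; s,p=fitc(fn,np.array(xy+[z]),cs,.012); out+=[n,round(float(s),1),p[:2].round(4).tolist()]
    print(fn,dz,out)
```

```text
-0.011 0 [319.6 250.5]
-0.011 -0.01 [319.6 257.5]
-0.011 -0.02 [319.6 265.3]
-0.011 -0.03 [319.7 274. ]
0 0 [319.6 235. ]
0 -0.01 [319.6 241.2]
0 -0.02 [319.6 248.2]
0 -0.03 [319.7 256. ]
0.011 0 [319.6 219. ]
0.011 -0.01 [319.6 224.4]
0.011 -0.02 [319.7 230.5]
0.011 -0.03 [319.7 237.3]
wrist1 -0.005 ['bl', 22.8, [0.4668, 0.0301], 'sl', 25.1, [0.6272, 0.2266], 'tb', 97.4, [0.4595, 0.2328], 'ts', 88.5, [0.6377, 0.0784]]
wrist1 0 ['bl', 22.0, [0.4655, 0.0289], 'sl', 24.8, [0.6274, 0.2273], 'tb', 104.9, [0.4585, 0.2353], 'ts', 87.5, [0.6379, 0.0776]]
wrist1 0.005 ['bl', 20.5, [0.464, 0.0279], 'sl', 24.0, [0.6282, 0.228], 'tb', 108.3, [0.4562, 0.2363], 'ts', 86.0, [0.6404, 0.0741]]
wrist1 0.01 ['bl', 18.8, [0.463, 0.0269], 'sl', 24.2, [0.6282, 0.2338], 'tb', 107.6, [0.4545, 0.2376], 'ts', 88.5, [0.6407, 0.0734]]
wrist1 0.015 ['bl', 17.9, [0.4578, 0.0224], 'sl', 24.6, [0.6284, 0.2346], 'tb', 102.6, [0.4525, 0.239], 'ts', 89.4, [0.6417, 0.0726]]
wrist1 0.02 ['bl', 17.1, [0.4563, 0.0214], 'sl', 25.0, [0.6287, 0.235], 'tb', 100.1, [0.467, 0.2268], 'ts', 88.2, [0.6422, 0.0721]]
wrist1 0.025 ['bl', 17.0, [0.458, 0.0256], 'sl', 24.9, [0.6292, 0.2358], 'tb', 100.3, [0.4655, 0.2273], 'ts', 89.3, [0.6439, 0.0686]]
wrist2 -0.005 ['bl', 16.9, [0.4668, 0.0251]]
wrist2 0 ['bl', 16.7, [0.4633, 0.0249]]
wrist2 0.005 ['bl', 16.0, [0.463, 0.0244]]
wrist2 0.01 ['bl', 14.6, [0.4603, 0.0259]]
wrist2 0.015 ['bl', 14.4, [0.4638, 0.0264]]
wrist2 0.02 ['bl', 14.1, [0.464, 0.0259]]
wrist2 0.025 ['bl', 13.0, [0.463, 0.0251]]
wrist4 -0.005 ['bl', 23.2, [0.4648, 0.0241]]
wrist4 0 ['bl', 20.8, [0.464, 0.0236]]
wrist4 0.005 ['bl', 20.4, [0.4663, 0.0216]]
wrist4 0.01 ['bl', 19.9, [0.4675, 0.0191]]
wrist4 0.015 ['bl', 21.0, [0.4695, 0.0178]]
wrist4 0.02 ['bl', 20.8, [0.4645, 0.0254]]
wrist4 0.025 ['bl', 21.2, [0.4628, 0.0244]]
```

Run:
```python
from h import *
crop('wrist4',250,220,390,320,5.7,'w4z')
```

View pics/w4z.png

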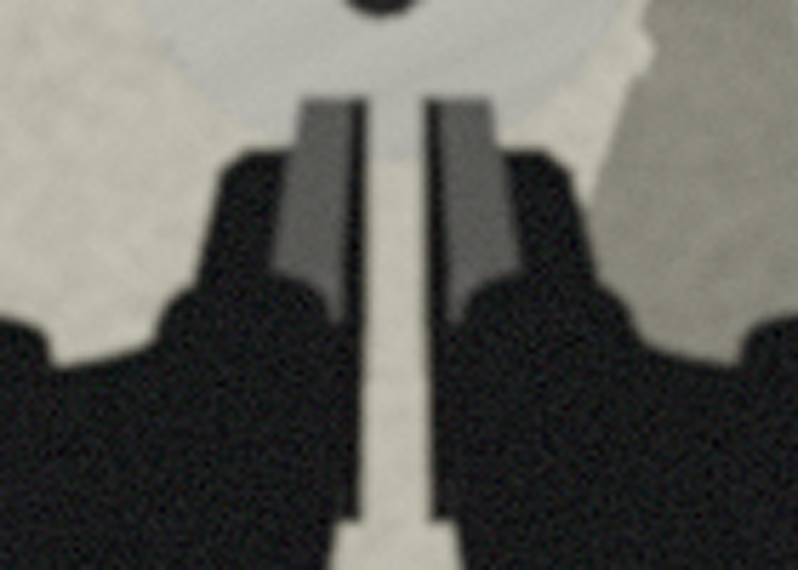

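Run:
```python
from h import *
for fn,u,v,u0,v0,s in (('wrist4',382.5,300,170,100,2.6),('wrist2',384,267,170,100,2.6),('wrist3',386,410,170,100,2.6),('top0',350.5,276,190,130,3.2)):
    c=load(fn); print(fn,onz(c,u0+u/s-.5,v0+v/s-.5,.036).round(4))
st()
```

```text
wrist4 [0.4628 0.0263 0.036 ]
wrist2 [0.4632 0.0263 0.036 ]
wrist3 [0.463  0.0264 0.036 ]
top0 [0.463  0.0261 0.036 ]
{'time': 4.8333, 'q': [0.0115, -0.0412, 2.1608, -0.0123, 1.0112, 1.2976], 'joint_vel': [-0.0008, 0.0109, 0.0084, 0.0004, 0.0008, 0.0016], 'joint_torque': [0.0012, -31.3033, -33.661, -0.0484, -0.113, 0.0], 'tool_pos': [0.465, 0.0264, 0.0934], 'tcp_rot': [3.0967, 0.4541, 0.0146], 'wrist_force': [-0.0858, -0.5661, 0.5092], 'torque': [-0.0137, -0.0586, -0.0226], 'width': 0.0603}
```

```bash
cat >> h.py <<'E'
def plan(target,yaw=None):
    """cm shift and deg turn in tool axes to reach target TCP with tool straight down; yaw = world angle of tool x"""
    s=bot.read_state(); A=R.from_rotvec(s['tcp_rot']); M=A.as_matrix()
    if yaw is None: yaw=np.arctan2(M[1,0],M[0,0])
    cy,sy=np.cos(yaw),np.sin(yaw)
    B=R.from_matrix(np.array([[cy,sy,0],[sy,-cy,0],[0,0,-1.]]))
    d=M.T@(np.array(target)-s['tool_pos'])*100
    print('yaw now',np.arctan2(M[1,0],M[0,0]).round(4),'shift cm',d.round(2),'turn deg',np.degrees((A.inv()*B).as_rotvec()).round(2),'dist cm',np.linalg.norm(d).round(1))
E
python3 - <<'E'
from h import *
plan([.463,.0263,.016])
E
```

```text
yaw now 0.2913 shift cm [-0.25 -0.15  7.73] turn deg [ 0.75 -0.43 -0.  ] dist cm 7.7
```

servo_tool --plan '[[[-0.1, -0.1, 3, 0.7, -0.4, 0], [-0.3, -0.1, 6, 0.7, -0.4, 0], [-0.3, -0.1, 7.7, 0.7, -0.4, 0], [-0.3, -0.1, 7.7, 0.7, -0.4, 0], [-0.3, -0.1, 7.7, 0.7, -0.4, 0]]]' --claw 4

```text
time: 5.25
tool_pos: [0.4601, 0.0257, 0.0141]
tcp_rot: [-3.108, -0.456, 0.008]
wrist_force: [1.2, -0.1, 0.7]
width: 0.469
```

servo_tool --plan '[[[0, 0, 0.4, 0, 0, 0], [0, 0, 0.8, 0, 0, 0], [0, 0, 0.8, 0, 0, 0]]]'

```text
time: 5.5
tool_pos: [0.4603, 0.0257, 0.0062]
tcp_rot: [-3.108, -0.456, 0.007]
wrist_force: [-0.1, 0.5, -0.2]
width: 0.471
```

Run:
```python
from h import *
plan([.463,.0263,.006])
st()
for n in ('wrist','scene'):
    c=cam(n); save(c,n+'6')
crop('wrist6',170,140,470,340,2.6,'w6f')
crop('scene6',280,170,400,270,6,'s6f')
```

```text
yaw now 0.2912 shift cm [0.28 0.02 0.02] turn deg [-0.04  0.26 -0.  ] dist cm 0.3
{'time': 5.5, 'q': [0.0021, 0.0865, 2.2227, -0.0008, 0.837, 1.2823], 'joint_vel': [-0.0008, -0.0093, -0.0044, -0.0001, 0.0127, 0.0014], 'joint_torque': [-0.0181, -33.2924, -28.8131, -0.0028, -0.1306, 0.0002], 'tool_pos': [0.4603, 0.0257, 0.0062], 'tcp_rot': [-3.1083, -0.4558, 0.0073], 'wrist_force': [-0.1429, 0.4898, -0.1719], 'torque': [0.0347, -0.0426, -0.0048], 'width': 0.4711}
```

View pics/w6f.png

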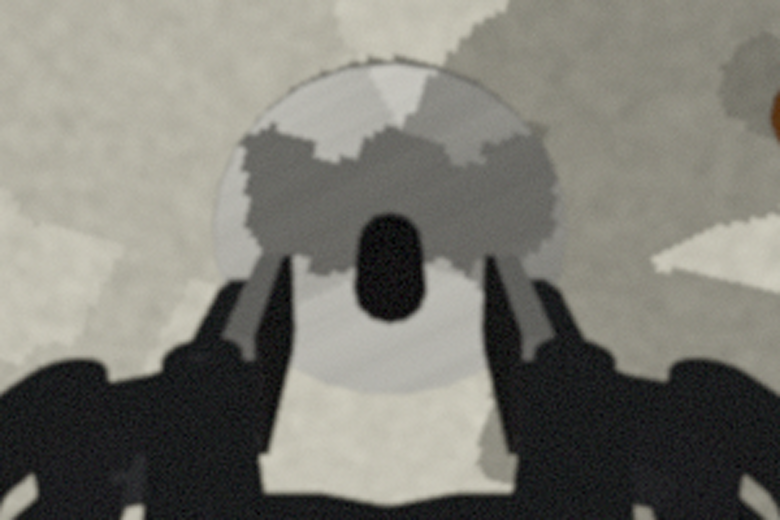

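View pics/s6f.png

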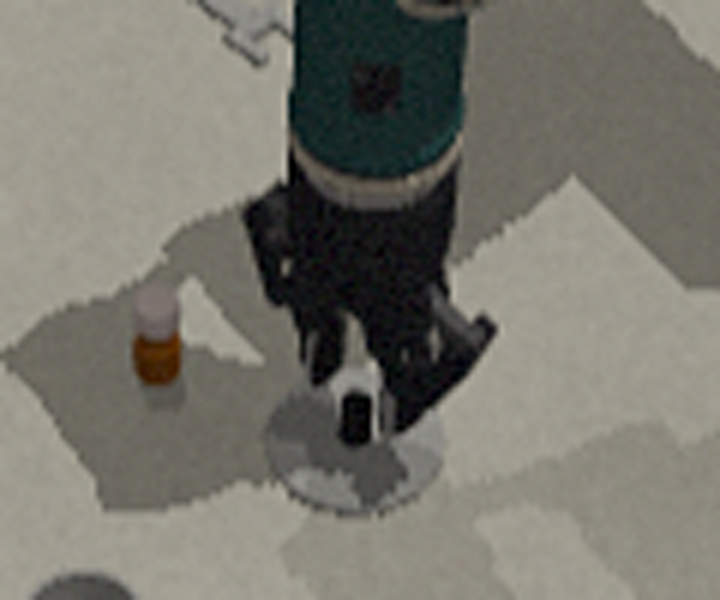

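servo_tool --plan '[[[0.2, 0, 0.4, 0, 0.2, 0], [0.3, 0, 0.8, 0, 0.2, 0], [0.3, 0, 1.2, 0, 0.2, 0], [0.3, 0, 1.5, 0, 0.2, 0], [0.3, 0, 1.5, 0, 0.2, 0]]]'

```text
time: 6.02
tool_pos: [0.4626, 0.0265, -0.0092]
tcp_rot: [-3.108, -0.456, 0.003]
wrist_force: [0.1, 0.1, -0.4]
width: 0.468
```

servo_tool --plan '[[[0, 0, 0.2, 0, 0, 0], [0, 0, 0.4, 0, 0, 0], [0, 0, 0.4, 0, 0, 0]]]'

```text
time: 6.27
tool_pos: [0.4621, 0.0265, -0.0137]
tcp_rot: [-3.108, -0.456, 0.005]
wrist_force: [0.7, 0.8, 0.1]
width: 0.465
```

Run:
```python
from h import *
plan([.463,.0263,-.01])
for n in ('wrist','scene'):
    c=cam(n); save(c,n+'7')
crop('wrist7',170,140,470,340,2.6,'w7f')
crop('scene7',280,170,400,270,6,'s7f')
```

```text
yaw now 0.2913 shift cm [ 0.08  0.05 -0.37] turn deg [-0.07  0.17 -0.  ] dist cm 0.4
```

View pics/w7f.png

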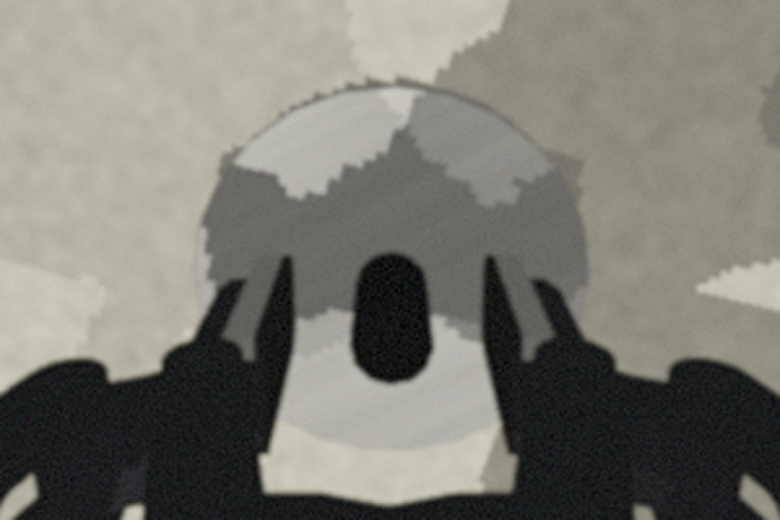

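View pics/s7f.png

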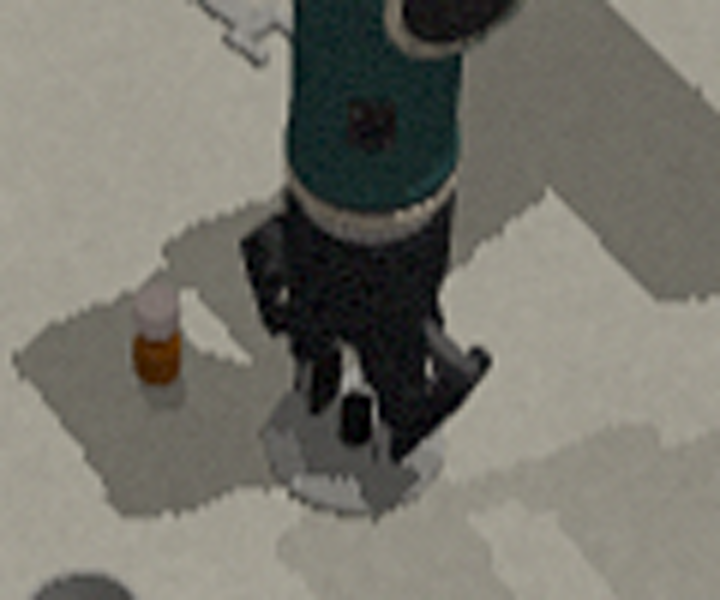

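servo_tool --plan '[[[0.1, 0, 0.1, 0, 0, 0], [0.1, 0, 0.1, 0, 0, 0], [0.1, 0, 0.1, 0, 0, 0], [0.1, 0, 0.1, 0, 0, 0], [0.1, 0, 0.1, 0, 0, 0]]]' --claw 0.8 --grip_force 50

```text
time: 6.78
tool_pos: [0.4638, 0.0268, -0.0141]
tcp_rot: [-3.108, -0.456, 0.003]
wrist_force: [0.3, -0.2, 1.5]
width: 0.167
```

servo_tool --plan '[[[0, 0, -2, 0, 0, 0], [0, 0, -5, 0, 0, 0], [0, 0, -8, 0, 0, 0], [0, 0, -10, 0, 0, 0], [0, 0, -10, 0, 0, 0]]]'

```text
time: 7.2
tool_pos: [0.468, 0.0268, 0.0908]
tcp_rot: [3.108, 0.456, 0.011]
wrist_force: [1.2, 0.1, -0.4]
width: 0.165
```

Run:
```python
from h import *
st()
c=cam('wrist'); save(c,'wrist8')
plan([.458,.2353,.1])
```

```text
{'time': 7.2, 'q': [0.0038, -0.0299, 2.1551, 0.0004, 1.009, 1.283], 'joint_vel': [0.0001, 0.0454, 0.0494, -0.0007, -0.0655, -0.0009], 'joint_torque': [0.0571, -30.2011, -30.3797, 0.0022, 0.8071, 0.0001], 'tool_pos': [0.468, 0.0268, 0.0908], 'tcp_rot': [3.1076, 0.4559, 0.0114], 'wrist_force': [1.2193, 0.1234, -0.423], 'torque': [0.0175, -0.0625, 0.0068], 'width': 0.1646}
yaw now 0.2913 shift cm [  5.2  -20.21  -1.15] turn deg [ 0.04 -0.23 -0.  ] dist cm 20.9
```

View pics/wrist8.png

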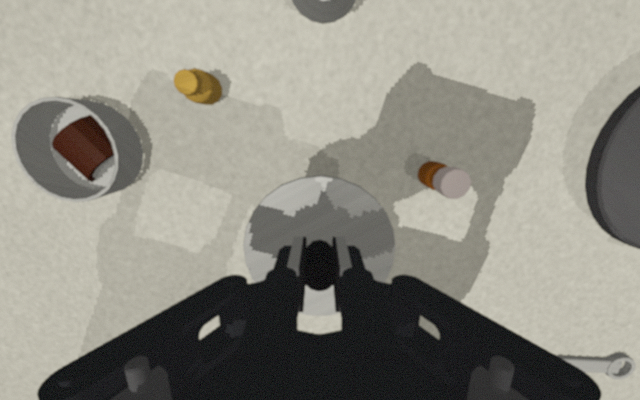

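Run:
```python
from h import *
for fn,rg in (('wrist8',.015),('wrist1',.01)):
  p0=np.array([.458,.232,.034])
  s,p=fitc(fn,p0,[(0,.042),(0,.039)],rg); print(fn,s,p)
  b=(5,80,165,215) if fn=='wrist8' else (180,150,270,245)
  overlay(fn,[(p,.042,(0,0,255)),(p,.039,(0,0,255)),(p-[0,0,.034],.042,(255,255,0))],b,4.8 if fn=='wrist8' else 6,fn+'t')
```

```text
wrist8 112.24634 [0.457  0.2345 0.034 ]
wrist1 105.05879 [0.4585 0.2355 0.034 ]
```

View pics/wrist8t.png

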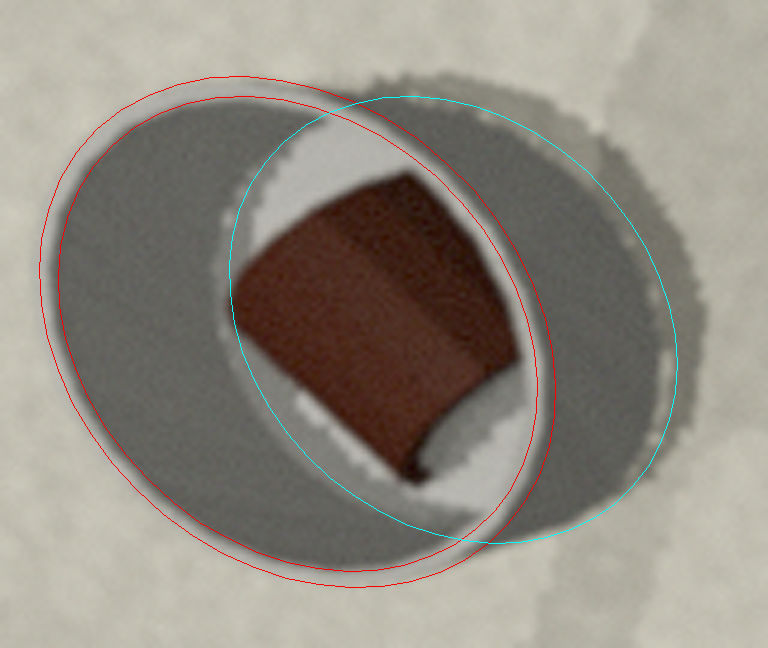

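View pics/wrist1t.png

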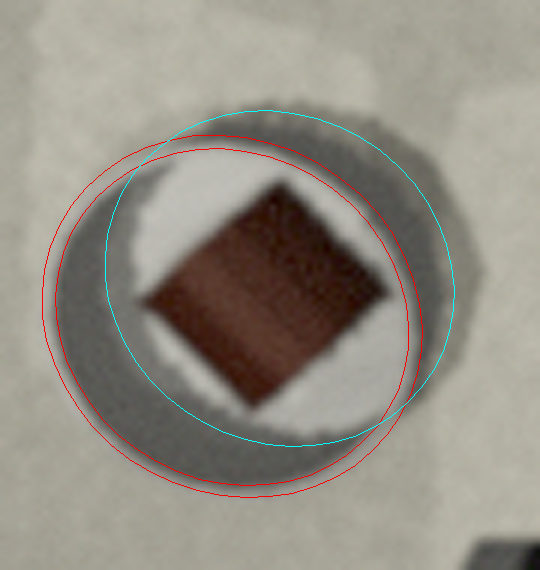

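servo_tool --plan '[[[5.2, -20.2, -0.6, 0, -0.2, 0], [5.2, -20.2, -0.6, 0, -0.2, 0], [5.2, -20.2, -0.6, 0, -0.2, 0], [5.2, -20.2, -0.6, 0, -0.2, 0], [5.2, -20.2, -0.6, 0, -0.2, 0], [5.2, -20.2, -0.6, 0, -0.2, 0], [5.2, -20.2, 0, 0, -0.2, 0], [5.2, -20.2, 2.5, 0, -0.2, 0], [5.2, -20.2, 2.5, 0, -0.2, 0], [5.2, -20.2, 2.5, 0, -0.2, 0]]]'

```text
time: 8.08
tool_pos: [0.4553, 0.2328, 0.0604]
tcp_rot: [3.106, 0.454, -0.01]
wrist_force: [0.1, 0.5, -1.1]
width: 0.168
```

Run:
```python
from h import *
st()
c=cam('wrist'); save(c,'wrist9')
plan([.458,.2352,.03])
s,p=fitc('wrist9',np.array([.458,.235,.034]),[(0,.042)],.006); print(s,p)
overlay('wrist9',[([.4575,.235,.034],.042,(0,0,255))],(170,100,470,320),2.6,'w9f')
```

```text
{'time': 8.0833, 'q': [0.4248, 0.1005, 2.0842, -0.0013, 0.9639, 1.7062], 'joint_vel': [-0.0055, -0.0273, -0.0403, 0.0019, 0.0009, 0.001], 'joint_torque': [0.3323, -36.8095, -31.4088, 0.0113, -0.0562, -0.0043], 'tool_pos': [0.4553, 0.2328, 0.0604], 'tcp_rot': [3.1056, 0.4537, -0.0102], 'wrist_force': [0.1277, 0.4959, -1.0567], 'torque': [0.0136, -0.0294, -0.0484], 'width': 0.1684}
yaw now 0.2898 shift cm [ 0.19 -0.14  3.18] turn deg [0.09 0.21 0.  ] dist cm 3.2
23.078396 [0.459   0.23725 0.034  ]
```

View pics/w9f.png

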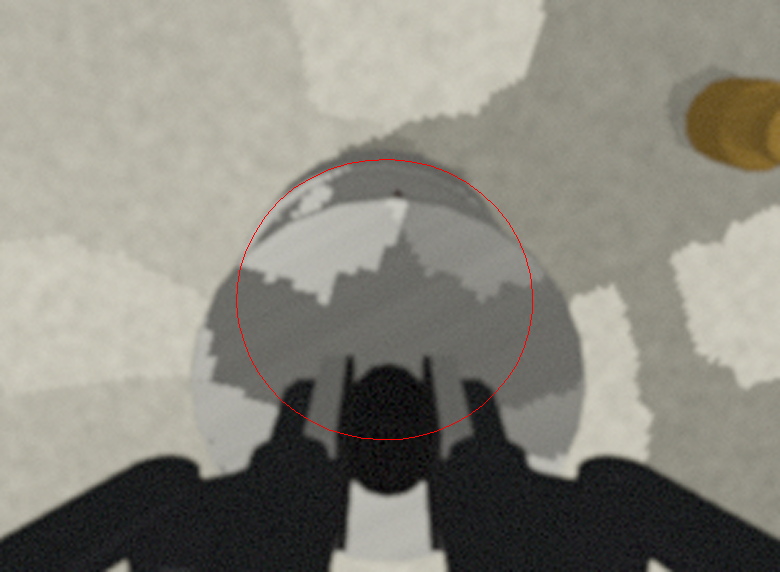

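servo_tool --plan '[[[0.2, -0.2, 1.5, 0, 0.2, 0], [0.2, -0.2, 2.8, 0, 0.2, 0], [0.2, -0.2, 2.8, 0, 0.2, 0], [0.2, -0.2, 2.8, 0, 0.2, 0]]]'

```text
time: 8.47
tool_pos: [0.4578, 0.2349, 0.0339]
tcp_rot: [3.107, 0.452, -0.002]
wrist_force: [0.4, 0.6, -0.8]
width: 0.165
```

Run:
```python
from h import *
st()
plan([.458,.2352,.03])
c=cam('scene'); save(c,'scene10')
crop('scene10',310,220,470,340,5,'s10f')
```

```text
{'time': 8.4667, 'q': [0.4268, 0.1384, 2.0997, -0.002, 0.905, 1.7102], 'joint_vel': [0.0053, -0.0142, -0.0233, 0.0025, -0.0031, 0.0009], 'joint_torque': [0.0123, -37.6131, -29.8794, -0.0054, 0.0062, -0.001], 'tool_pos': [0.4578, 0.2349, 0.0339], 'tcp_rot': [3.107, 0.4515, -0.0016], 'wrist_force': [0.3512, 0.5526, -0.8322], 'torque': [-0.0611, 0.0156, -0.0465], 'width': 0.1653}
yaw now 0.2886 shift cm [ 0.03 -0.02  0.39] turn deg [0.1  0.07 0.  ] dist cm 0.4
```

View pics/s10f.png

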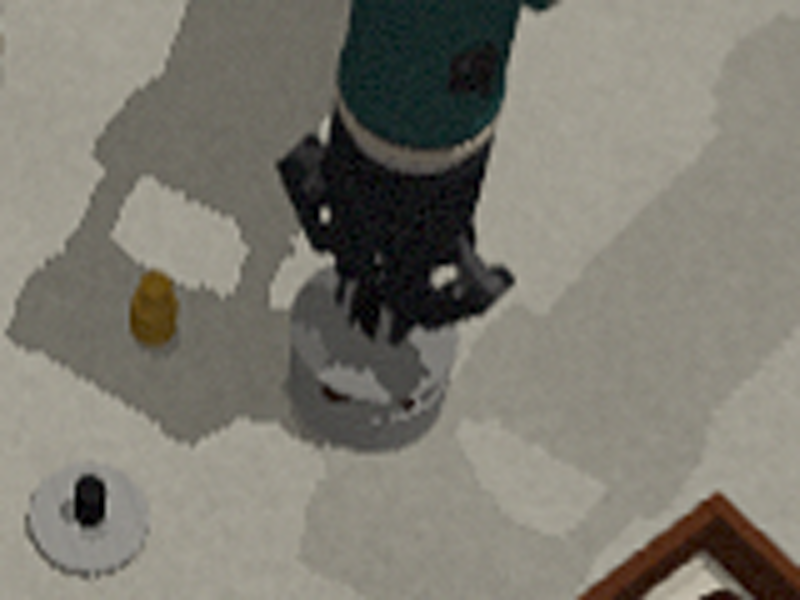

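servo_tool --plan '[[[0, 0, 0.5, 0, 0, 0], [0, 0, 0.9, 0, 0, 0], [0, 0, 1.2, 0, 0, 0], [0, 0, 1.5, 0, 0, 0], [0, 0, 1.5, 0, 0, 0], [0, 0, 1.5, 0, 0, 0]]]'

```text
time: 9.02
tool_pos: [0.4582, 0.2353, 0.0193]
tcp_rot: [3.107, 0.452, -0.0]
wrist_force: [-0.2, -0.9, -0.9]
width: 0.165
```

servo_tool --plan '[[[0, 0, 0.2, 0, 0, 0], [0, 0, 0.4, 0, 0, 0], [0, 0, 0.4, 0, 0, 0], [0, 0, 0.4, 0, 0, 0]]]'

```text
time: 9.35
tool_pos: [0.4586, 0.2355, 0.0159]
tcp_rot: [3.107, 0.452, 0.001]
wrist_force: [-1.2, -0.5, 5.1]
width: 0.168
```

Run:
```python
from h import *
st()
```

```text
{'time': 9.35, 'q': [0.4271, 0.165, 2.1094, -0.002, 0.8671, 1.7103], 'joint_vel': [-0.0012, -0.0018, -0.0002, -0.0002, -0.0026, -0.0004], 'joint_torque': [0.0323, -36.5918, -28.5057, 0.0037, -0.5441, 0.0104], 'tool_pos': [0.4586, 0.2355, 0.0159], 'tcp_rot': [3.1074, 0.4521, 0.0007], 'wrist_force': [-1.1862, -0.478, 5.0863], 'torque': [-0.1078, 0.2411, 0.0116], 'width': 0.1684}
```

servo_tool --plan '[[[0, 0, 0, 0, 0, 0], [0, 0, 0, 0, 0, 0], [0, 0, 0, 0, 0, 0], [0, 0, 0, 0, 0, 0]]]' --claw 4

```text
time: 9.68
tool_pos: [0.4585, 0.2354, 0.0157]
tcp_rot: [3.107, 0.452, 0.001]
wrist_force: [-0.1, -0.9, -0.6]
width: 0.473
```

servo_tool --plan '[[[0, 0, -3, 0, 0, 0], [0, 0, -7, 0, 0, 0], [0, 0, -10, 0, 0, 0], [0, 0, -10, 0, 0, 0]]]'

```text
time: 10.02
tool_pos: [0.4634, 0.2379, 0.123]
tcp_rot: [-3.107, -0.452, -0.019]
wrist_force: [1.0, 0.7, 0.5]
width: 0.466
```

Run:
```python
from h import *
for n in ('wrist','scene'):
    c=cam(n); save(c,n+'11')
plan([.627,.2285,.07])
c=load('wrist11')
crop('wrist11',170,120,470,320,2.6,'w11f')
overlay('wrist11',[([.4575,.235,.038],.044,(0,0,255)),([.4575,.235,.066],.008,(255,0,0))],(170,120,470,320),2.6,'w11f')
crop('scene11',310,220,470,340,5,'s11f')
```

```text
yaw now 0.2891 shift cm [15.78  5.5   4.83] turn deg [ 0.06 -0.24 -0.  ] dist cm 17.4
```

View pics/w11f.png

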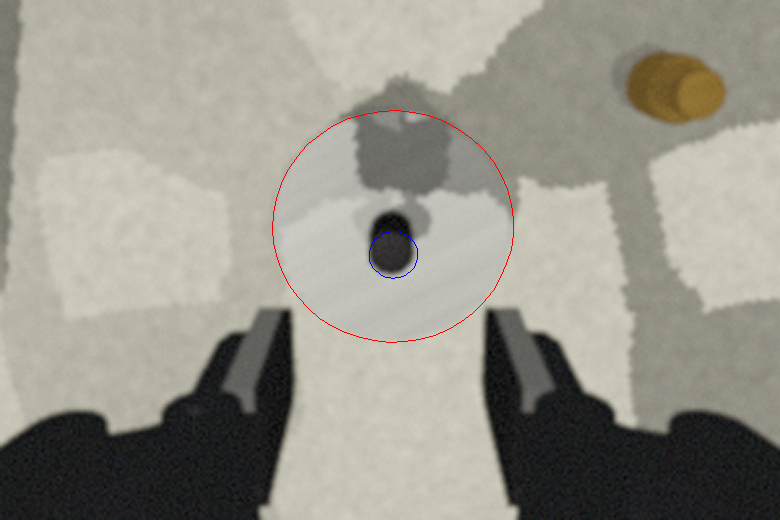

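View pics/s11f.png

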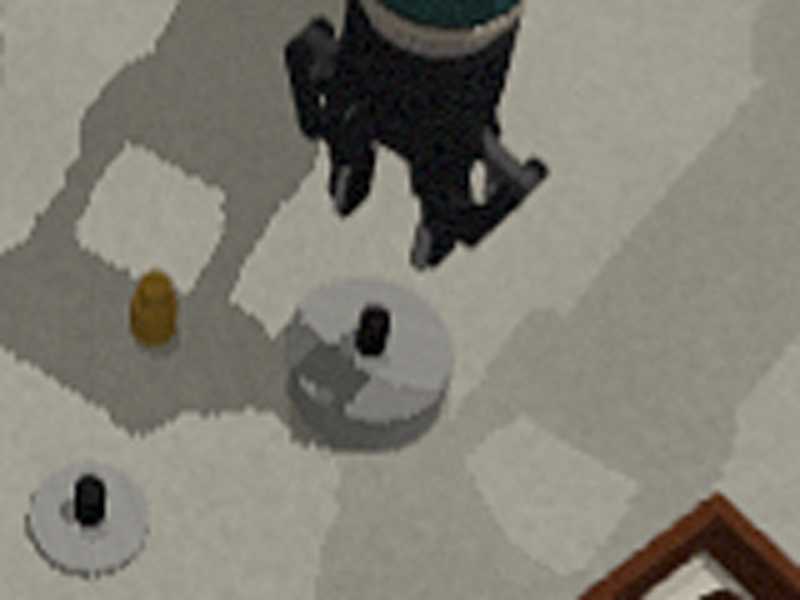

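View pics/wrist11.png

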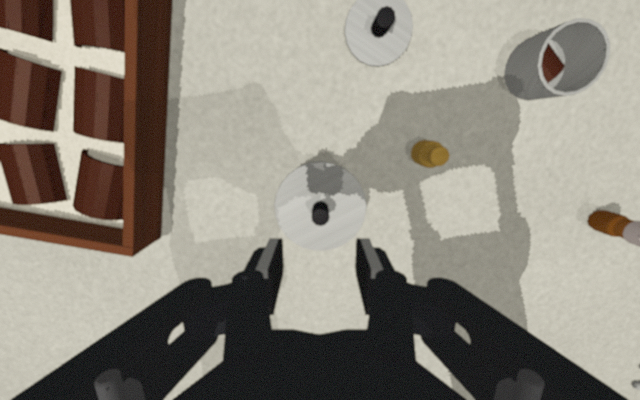

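servo_tool --plan '[[[15.8, 5.5, 0, 0, -0.2, 0], [15.8, 5.5, 0, 0, -0.2, 0], [15.8, 5.5, 0.5, 0, -0.2, 0], [15.8, 5.5, 2, 0, -0.2, 0], [15.8, 5.5, 3, 0, -0.2, 0], [15.8, 5.5, 3, 0, -0.2, 0], [15.8, 5.5, 3, 0, -0.2, 0]]]'

```text
time: 10.7
tool_pos: [0.6241, 0.2275, 0.0844]
tcp_rot: [3.107, 0.451, -0.011]
wrist_force: [0.0, 0.2, 0.2]
width: 0.467
```

Run:
```python
from h import *
st()
c=cam('wrist'); save(c,'wrist12')
s,p=fitc('wrist12',np.array([.628,.2285,.008]),[(0,.031)],.008); print(s,p)
overlay('wrist12',[(p,.031,(0,0,255)),(p+[0,0,.028],.008,(255,0,0))],(170,120,470,320),2.6,'w12f')
```

```text
{'time': 10.7, 'q': [0.3125, 0.3429, 1.7349, -0.0009, 1.0709, 1.5953], 'joint_vel': [0.011, -0.0499, 0.0005, 0.001, 0.0004, -0.0014], 'joint_torque': [-0.6074, -51.5037, -34.2035, -0.0563, -0.1434, -0.0068], 'tool_pos': [0.6241, 0.2275, 0.0844], 'tcp_rot': [3.107, 0.4513, -0.0108], 'wrist_force': [0.0076, 0.17, 0.177], 'torque': [-0.0077, -0.0515, -0.0145], 'width': 0.4666}
21.646158 [0.62725 0.22925 0.008  ]
```

View pics/w12f.png

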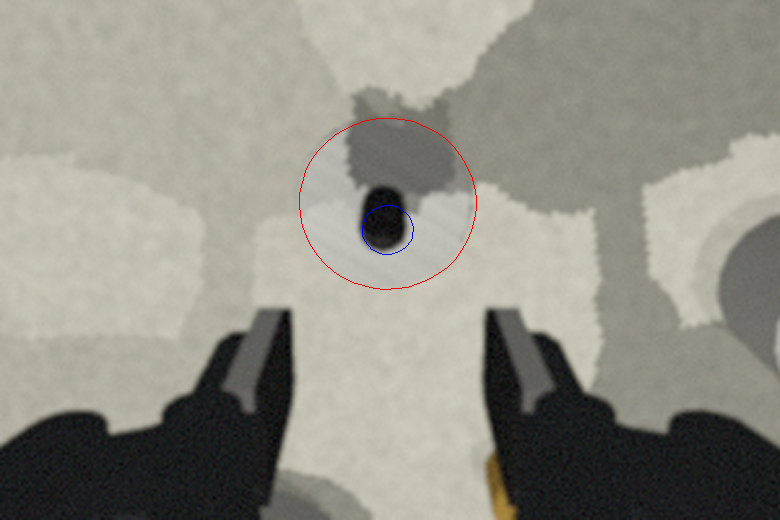

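View pics/wrist12.png

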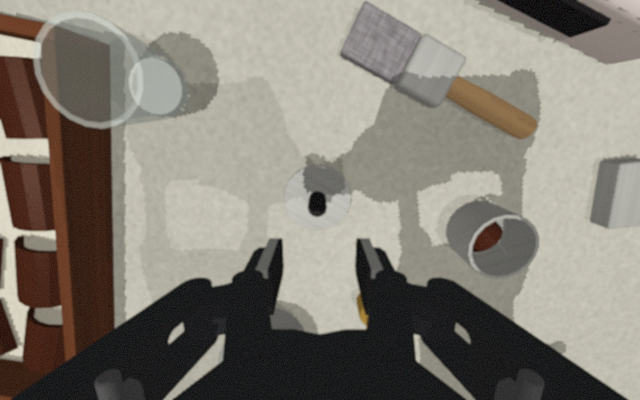

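Run:
```python
from h import *
c=load('wrist12'); p=onz(c,170+384/2.6-.5,120+227/2.6-.5,.036); print(p)
z,cs,xy=G['ts']
s,t=fitc('wrist12',np.array(xy+[z]),cs,.012); print(s,t)
overlay('wrist12',[(t,.029,(0,0,255)),(t,.026,(0,0,255)),(t-[0,0,.044],.029,(255,255,0))],(430,180,560,290),6,'w12t')
plan([p[0]+.0005,p[1],-.010])
print(onz(load('wrist1'),297.5,166,.02))
```

```text
[0.62782295 0.23048343 0.036     ]
111.38325 [0.64045 0.0746  0.044  ]
yaw now 0.2891 shift cm [ 0.49 -0.13  9.59] turn deg [0.05 0.26 0.  ] dist cm 9.6
[0.53456175 0.14777777 0.02      ]
```

View pics/w12t.png

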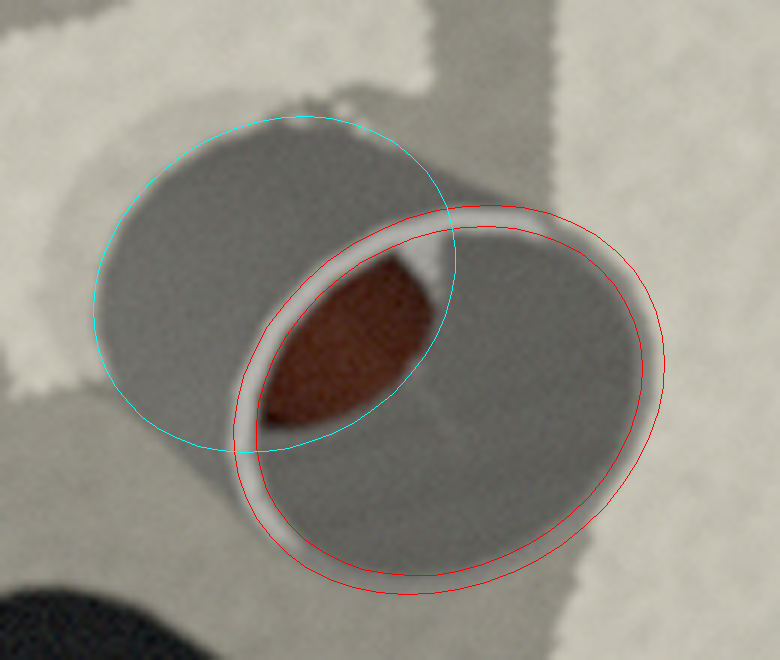

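servo_tool --plan '[[[0.5, -0.2, 4, 0, 0.2, 0], [0.5, -0.2, 7, 0, 0.2, 0], [0.5, -0.2, 9, 0, 0.2, 0], [0.5, -0.2, 9, 0, 0.2, 0], [0.5, -0.2, 9, 0, 0.2, 0]]]'

```text
time: 11.17
tool_pos: [0.6259, 0.2311, -0.0047]
tcp_rot: [3.107, 0.454, -0.006]
wrist_force: [-0.2, 0.7, 1.1]
width: 0.47
```

Run:
```python
from h import *
st()
plan([.628,.2300,-.0137])
c=cam('wrist'); save(c,'wrist13')
crop('wrist13',170,120,470,320,2.6,'w13f')
```

```text
{'time': 11.1667, 'q': [0.3169, 0.4434, 1.7811, -0.0009, 0.9213, 1.5983], 'joint_vel': [-0.0025, -0.0324, -0.0558, 0.0023, -0.0052, 0.0007], 'joint_torque': [-0.0297, -52.6628, -28.9601, -0.0053, 0.0631, 0.0011], 'tool_pos': [0.6259, 0.2311, -0.0047], 'tcp_rot': [3.1072, 0.4536, -0.0063], 'wrist_force': [-0.239, 0.7338, 1.1041], 'torque': [0.0317, 0.0346, -0.0202], 'width': 0.4702}
yaw now 0.2899 shift cm [0.18 0.17 0.9 ] turn deg [0.05 0.24 0.  ] dist cm 0.9
```

View pics/w13f.png

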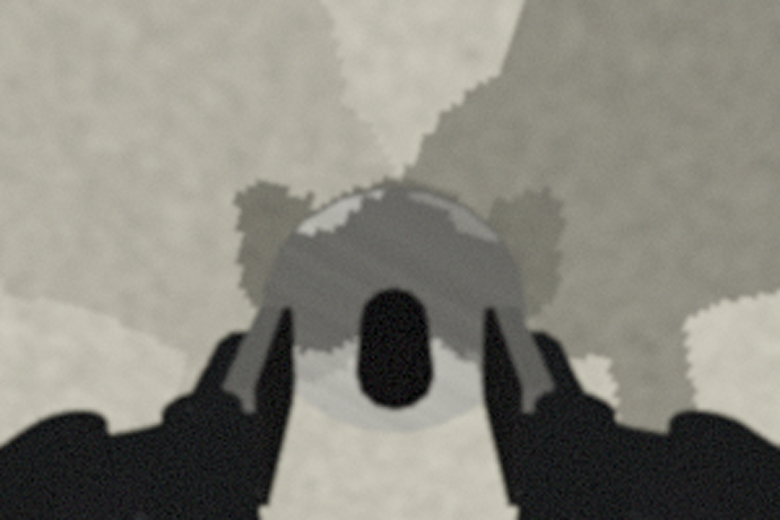

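servo_tool --plan '[[[0.2, 0.1, 0.4, 0, 0.2, 0], [0.2, 0.1, 0.7, 0, 0.2, 0], [0.2, 0.1, 0.8, 0, 0.2, 0], [0.2, 0.1, 0.8, 0, 0.2, 0]]]'

```text
time: 11.55
tool_pos: [0.6306, 0.2315, -0.0098]
tcp_rot: [3.109, 0.454, 0.007]
wrist_force: [-0.3, -0.3, 0.4]
width: 0.467
```

servo_tool --plan '[[[0, 0, 0.1, 0, 0, 0], [0, 0, 0.1, 0, 0, 0], [0, 0, 0.1, 0, 0, 0], [0, 0, 0.1, 0, 0, 0], [0, 0, 0.1, 0, 0, 0]]]' --claw 0.8 --grip_force 50

```text
time: 11.97
tool_pos: [0.6312, 0.2316, -0.0103]
tcp_rot: [-3.109, -0.454, -0.009]
wrist_force: [-0.1, -0.7, 3.2]
width: 0.165
```

servo_tool --plan '[[[0, 0, -2, 0, 0, 0], [0, 0, -5, 0, 0, 0], [0, 0, -8, 0, 0, 0], [0, 0, -10.5, 0, 0, 0], [0, 0, -10.5, 0, 0, 0]]]'

```text
time: 12.38
tool_pos: [0.6348, 0.2329, 0.1015]
tcp_rot: [-3.107, -0.453, -0.025]
wrist_force: [1.8, 1.3, 0.3]
width: 0.161
```

Run:
```python
from h import *
c=cam('wrist'); save(c,'wrist14')
plan([.6405,.0748,.085])
z,cs,xy=G['ts']
s,t=fitc('wrist14',np.array([.6404,.0746,.044]),cs,.01); print(s,t)
```

```text
yaw now 0.2898 shift cm [-3.84 15.31  1.34] turn deg [ 0.03 -0.74 -0.  ] dist cm 15.8
109.44295 [0.6404  0.07585 0.044  ]
```

View pics/wrist14.png

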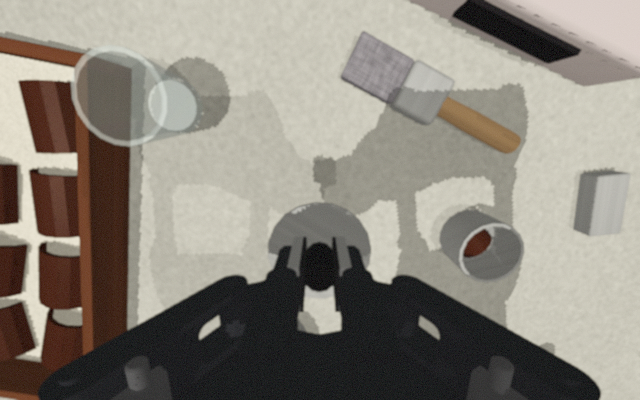

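Run:
```python
from h import *
for fn,r,z in (('wrist8',.044,-.0221),('wrist14',.031,-.0183)):
    c=load(fn); c['eye']=c['T_tool_cam'][:3,3]; c['rotation']=c['T_tool_cam'][:3,:3]
    np.savez('pics/tmp.npz',**c); cv2.imwrite('pics/tmp.png',cv2.imread('pics/'+fn+'.png'))
    for dz in (0,.004):
      its=[([x,0,z+dz],r,col) for x,col in ((0,(0,0,255)),(-.0035,(0,255,0)))]
      overlay('tmp',its,(230,160,410,300),4.2,fn+'l%d'%(dz*1000))
```

```text
(no output)
```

View pics/wrist14l0.png

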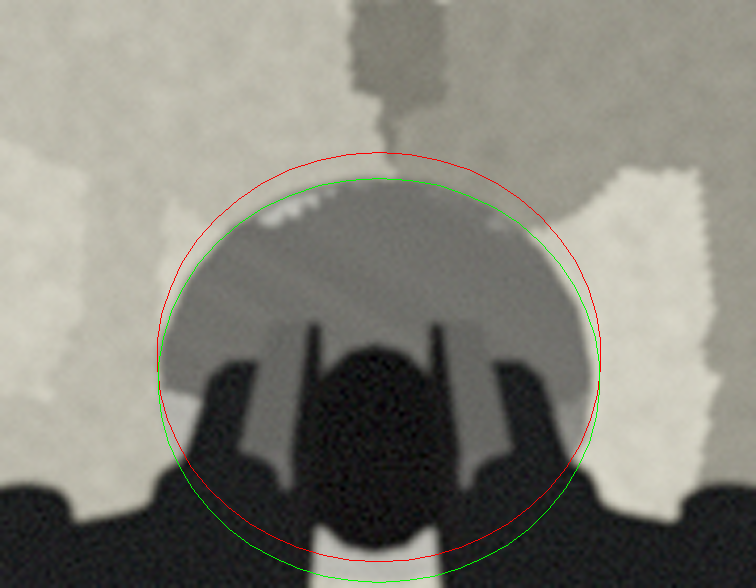

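View pics/wrist8l0.png

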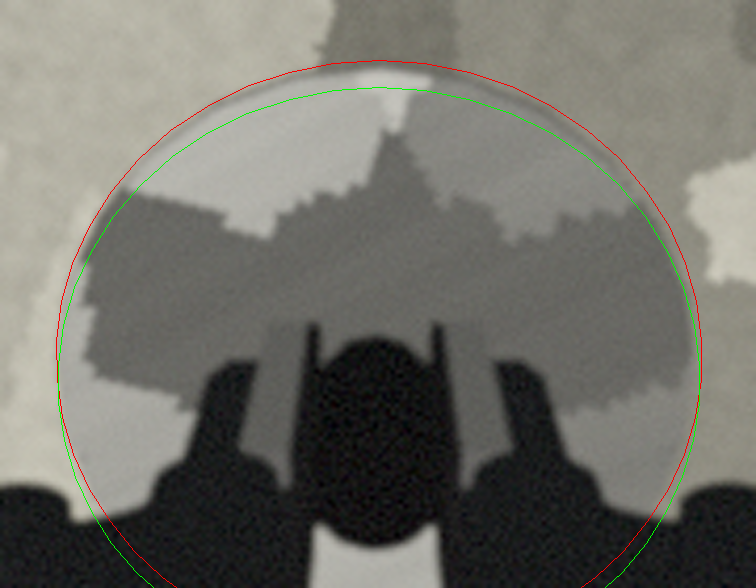

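Run:
```python
from h import *
plan([.6435,.0761,.07])
```

```text
yaw now 0.2898 shift cm [-3.54 15.27  2.84] turn deg [ 0.03 -0.74 -0.  ] dist cm 15.9
```

servo_tool --plan '[[[-3.5, 15.3, 0, 0, -0.7, 0], [-3.5, 15.3, 0, 0, -0.7, 0], [-3.5, 15.3, 0, 0, -0.7, 0], [-3.5, 15.3, 0, 0, -0.7, 0], [-3.5, 15.3, 0.7, 0, -0.7, 0], [-3.5, 15.3, 2.5, 0, -0.7, 0], [-3.5, 15.3, 2.8, 0, -0.7, 0], [-3.5, 15.3, 2.8, 0, -0.7, 0], [-3.5, 15.3, 2.8, 0, -0.7, 0]]]'

```text
time: 13.18
tool_pos: [0.6428, 0.0764, 0.0691]
tcp_rot: [3.108, 0.454, -0.003]
wrist_force: [0.1, -0.5, -0.2]
width: 0.163
```

Run:
```python
from h import *
c=cam('wrist'); save(c,'wrist15')
st()
plan([.6435,.0761,.045])
overlay('wrist15',[([.6404,.0752,.044],.029,(0,0,255))],(170,100,470,320),2.6,'w15f')
```

```text
{'time': 13.2333, 'q': [0.0802, 0.3251, 1.788, -0.0004, 1.0287, 1.3606], 'joint_vel': [0.0015, -0.0145, -0.0166, 0.0015, -0.0024, 0.0011], 'joint_torque': [-0.2549, -50.5051, -32.4545, -0.0162, 0.0579, 0.0016], 'tool_pos': [0.6436, 0.0766, 0.07], 'tcp_rot': [3.1082, 0.4548, -0.0005], 'wrist_force': [-0.3448, 0.2528, -0.7288], 'torque': [-0.0321, -0.0028, 0.0145], 'width': 0.1603}
yaw now 0.2906 shift cm [-0.02  0.04  2.5 ] turn deg [0.01 0.02 0.  ] dist cm 2.5
```

View pics/w15f.png

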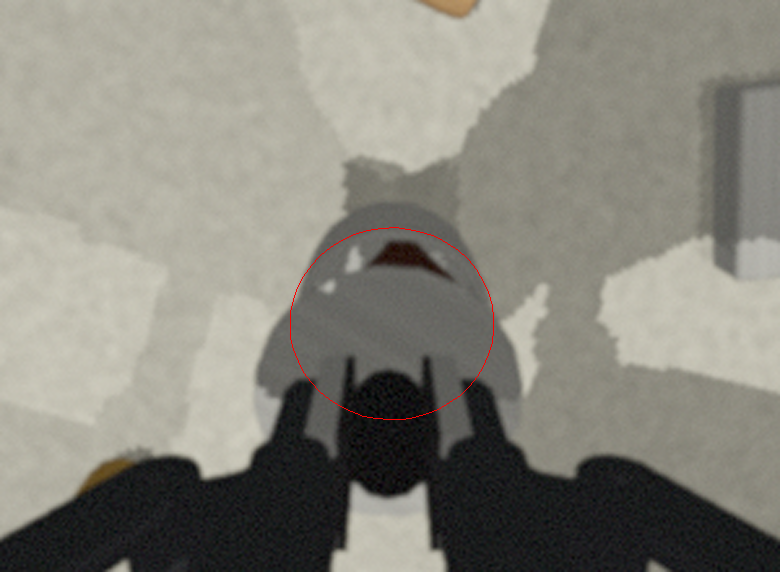

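servo_tool --plan '[[[0, 0, 1.5, 0, 0, 0], [0, 0, 2.6, 0, 0, 0], [0, 0, 2.6, 0, 0, 0], [0, 0, 2.6, 0, 0, 0]]]'

```text
time: 13.57
tool_pos: [0.6426, 0.0769, 0.0432]
tcp_rot: [3.108, 0.456, -0.004]
wrist_force: [-0.0, -0.4, -0.5]
width: 0.164
```

Run:
```python
from h import *
plan([.6435,.0761,.0305])
```

```text
yaw now 0.2913 shift cm [0.06 0.1  1.27] turn deg [-0.01  0.14 -0.  ] dist cm 1.3
```

servo_tool --plan '[[[0.1, 0.1, 0.4, 0, 0.1, 0], [0.1, 0.1, 0.7, 0, 0.1, 0], [0.1, 0.1, 1, 0, 0.1, 0], [0.1, 0.1, 1.2, 0, 0.1, 0], [0.1, 0.1, 1.2, 0, 0.1, 0]]]'

```text
time: 13.98
tool_pos: [0.6434, 0.0762, 0.0307]
tcp_rot: [-3.108, -0.456, 0.002]
wrist_force: [-0.7, 0.3, -0.6]
width: 0.159
```

servo_tool --plan '[[[0, 0, 0.2, 0, 0, 0], [0, 0, 0.3, 0, 0, 0], [0, 0, 0.3, 0, 0, 0]]]'

```text
time: 14.23
tool_pos: [0.644, 0.0762, 0.0297]
tcp_rot: [-3.108, -0.456, 0.001]
wrist_force: [-3.6, 0.2, 8.8]
width: 0.164
```

servo_tool --plan '[[[0, 0, -0.1, 0, 0, 0], [0, 0, -0.1, 0, 0, 0], [0, 0, -0.1, 0, 0, 0], [0, 0, -0.1, 0, 0, 0]]]' --claw 4.5

```text
time: 14.57
tool_pos: [0.644, 0.0761, 0.0306]
tcp_rot: [-3.108, -0.456, 0.001]
wrist_force: [0.1, -1.3, 0.3]
width: 0.529
```

servo_tool --plan '[[[0, 0, -3, 0, 0, 0], [0, 0, -7, 0, 0, 0], [0, 0, -11, 0, 0, 0], [0, 0, -15, 0, 0, 0], [0, 0, -19, 0, 0, 0], [0, 0, -22, 0, 0, 0], [0, 0, -22, 0, 0, 0], [0, 0, -22, 0, 0, 0]]]'

```text
time: 15.23
tool_pos: [0.646, 0.0763, 0.2541]
tcp_rot: [3.108, 0.456, 0.009]
wrist_force: [-0.3, 0.5, -1.1]
width: 0.531
```

Run:
```python
from h import *
st()
for n in ('wrist','scene'):
    c=cam(n); save(c,n+'16')
overlay('wrist16',[([.6404,.0752,.048],.031,(0,0,255)),([.6404,.0752,.076],.008,(255,0,0)),([.4575,.235,.038],.044,(0,0,255)),([.4575,.235,.066],.008,(255,0,0))],(170,120,470,320),2.6,'w16f')
overlay('scene16',[([.6404,.0752,.048],.031,(0,0,255)),([.4575,.235,.038],.044,(0,0,255))],(270,220,430,340),5,'s16f')
```

```text
{'time': 15.2333, 'q': [0.0793, 0.189, 1.6058, 0.0, 1.3412, 1.359], 'joint_vel': [-0.0007, 0.0395, 0.0742, -0.0004, -0.0056, -0.0024], 'joint_torque': [0.0137, -50.3317, -39.4334, 0.0012, 0.0042, 0.0], 'tool_pos': [0.646, 0.0763, 0.2541], 'tcp_rot': [3.108, 0.4556, 0.0088], 'wrist_force': [-0.2543, 0.475, -1.0977], 'torque': [0.002, 0.0569, 0.0184], 'width': 0.5313}
```

View pics/w16f.png

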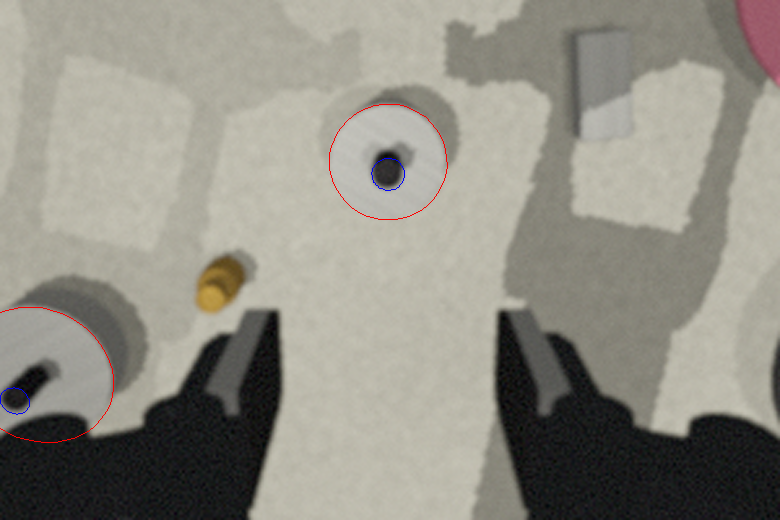

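View pics/s16f.png

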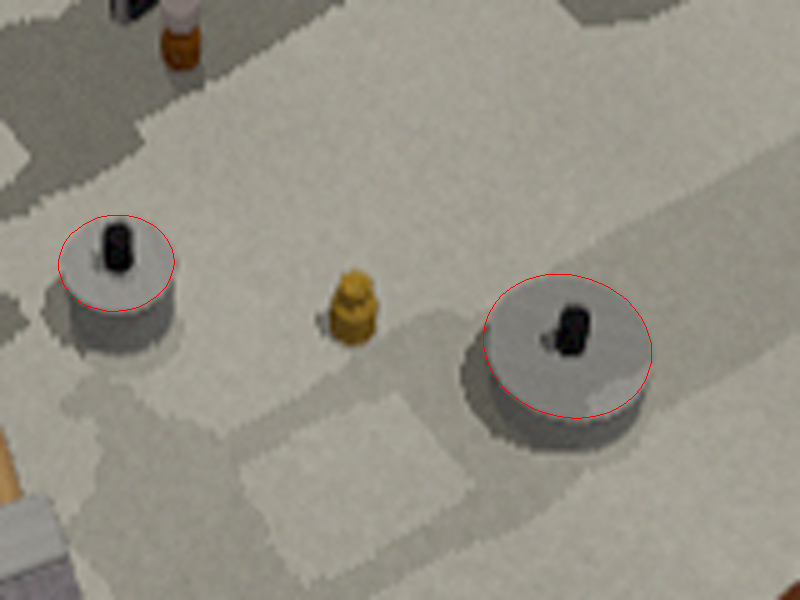

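View pics/wrist16.png

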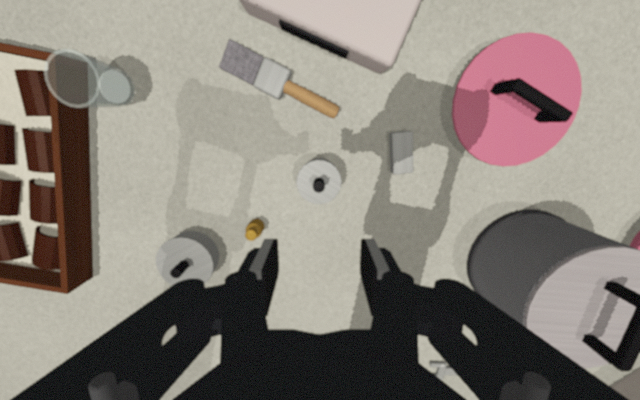

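Run:
```python
from h import *
plan([.60,-.283,.27])
c=load('top0')
a=onz(c,190+647/3.2-.5,130+92/3.2-.5,.183);b=onz(c,190+660/3.2-.5,130+163/3.2-.5,.183);print(a,b,np.linalg.norm(a-b),np.degrees(np.arctan2(*(a-b)[[1,0]])))
```

```text
yaw now 0.2911 shift cm [-14.47  33.15  -2.06] turn deg [-0.03  0.15 -0.  ] dist cm 36.2
[ 0.63570114 -0.27652055  0.183     ] [ 0.56187366 -0.28862392  0.183     ] 0.07481302423280425 9.31032547106215
```

servo_tool --plan '[[[-14.5, 33.2, -2.1, 0, 0, 7.2], [-14.5, 33.2, -2.1, 0, 0, 7.2], [-14.5, 33.2, -2.1, 0, 0, 7.2], [-14.5, 33.2, -2.1, 0, 0, 7.2], [-14.5, 33.2, -2.1, 0, 0, 7.2], [-14.5, 33.2, -2.1, 0, 0, 7.2], [-14.5, 33.2, -2.1, 0, 0, 7.2], [-14.5, 33.2, -2.1, 0, 0, 7.2], [-14.5, 33.2, -2.1, 0, 0, 7.2], [-14.5, 33.2, -2.1, 0, 0, 7.2], [-14.5, 33.2, -2.1, 0, 0, 7.2], [-14.5, 33.2, -2.1, 0, 0, 7.2]]]'

```text
time: 16.33
tool_pos: [0.5989, -0.2827, 0.2679]
tcp_rot: [-3.128, -0.258, 0.009]
wrist_force: [-0.3, -0.1, -0.3]
width: 0.528
```

Run:
```python
from h import *
st()
c=cam('wrist'); save(c,'wrist17')
s,p=fitc('wrist17',np.array([.6,-.284,.137]),[(0,.085)],.012); print(s,p)
overlay('wrist17',[(p,.085,(0,0,255))],(120,60,520,330),2,'w17f')
```

```text
{'time': 16.3333, 'q': [-0.4783, 0.2145, 1.5506, -0.0006, 1.3829, 0.9278], 'joint_vel': [0.027, -0.0141, -0.0032, -0.0006, -0.0017, 0.0], 'joint_torque': [-1.1556, -49.6295, -37.9691, -0.1047, 0.0006, -0.0041], 'tool_pos': [0.5989, -0.2827, 0.2679], 'tcp_rot': [-3.128, -0.2584, 0.009], 'wrist_force': [-0.2921, -0.1398, -0.3021], 'torque': [-0.0366, -0.0145, 0.0307], 'width': 0.5277}
26.589003 [ 0.6    -0.2875  0.137 ]
```

View pics/w17f.png

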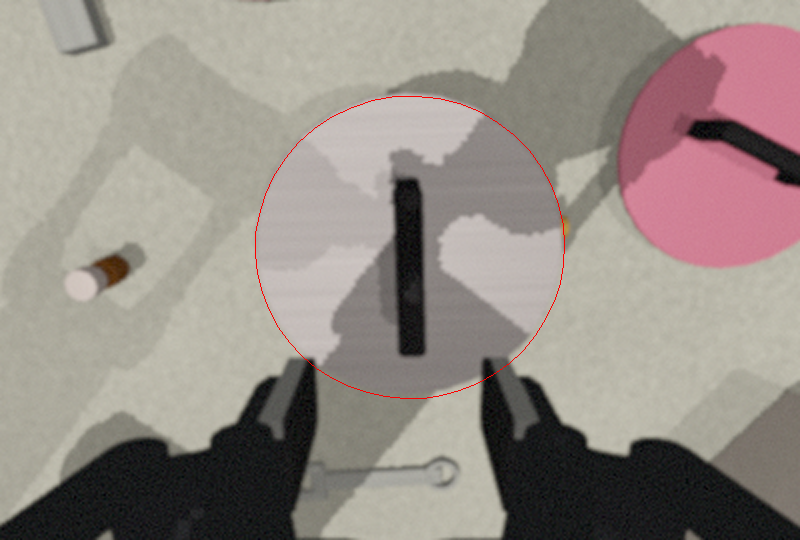

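Run:
```python
from h import *
c=load('wrist17')
# near end top face centre line edges: near end (411,354); mid (409,265)
a=onz(c,120+408/2,60+197/2,.183);b=onz(c,120+411.5/2,60+354/2,.183);m=(a+b)/2
print(a,b,np.linalg.norm(a-b),m,np.degrees(np.arctan2(*(a-b)[[1,0]])))
crop('wrist17',280,120,370,250,5,'w17b')
plan([.6,-.2875,.19],np.radians(9))
```

```text
[ 0.63808404 -0.28012467  0.183     ] [ 0.56288069 -0.29474581  0.183     ] 0.07661149127954339 [ 0.60048236 -0.28743524  0.183     ] 11.002271234368404
yaw now 0.1661 shift cm [0.02 0.57 7.84] turn deg [-0.16  0.28  0.51] dist cm 7.9
```

View pics/w17b.png

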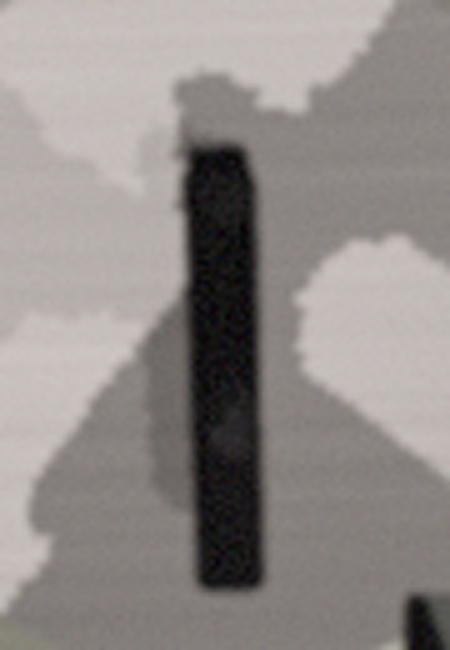

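servo_tool --plan '[[[0, 0.5, 3, -0.2, 0.3, -0.5], [0, 0.5, 6, -0.2, 0.3, -0.5], [0, 0.5, 9, -0.2, 0.3, -0.5], [0, 0.5, 11, -0.2, 0.3, -0.5], [0, 0.5, 11, -0.2, 0.3, -0.5], [0, 0.5, 11, -0.2, 0.3, -0.5]]]'

```text
time: 16.88
tool_pos: [0.5987, -0.2845, 0.1565]
tcp_rot: [-3.127, -0.277, 0.005]
wrist_force: [0.6, -0.8, 0.3]
width: 0.528
```

Run:
```python
from h import *
st()
for n in ('wrist','scene'):
    c=cam(n); save(c,n+'18')
crop('wrist18',170,120,470,320,2.6,'w18f')
crop('scene18',180,90,320,220,4.5,'s18f')
plan([.6003,-.2873,.130])
```

```text
{'time': 16.8833, 'q': [-0.4812, 0.2763, 1.6804, -0.0001, 1.1885, 0.9128], 'joint_vel': [-0.0074, -0.0321, -0.065, -0.0009, -0.0005, 0.0001], 'joint_torque': [-0.0691, -49.0892, -33.8409, -0.0058, 0.0328, 0.0018], 'tool_pos': [0.5987, -0.2845, 0.1565], 'tcp_rot': [-3.1274, -0.2773, 0.0048], 'wrist_force': [0.6363, -0.7523, 0.2805], 'torque': [0.0399, -0.0005, 0.047], 'width': 0.5282}
yaw now 0.1761 shift cm [-0.09  0.08  3.02] turn deg [ 0.12 -0.14 -0.  ] dist cm 3.0
```

View pics/w18f.png

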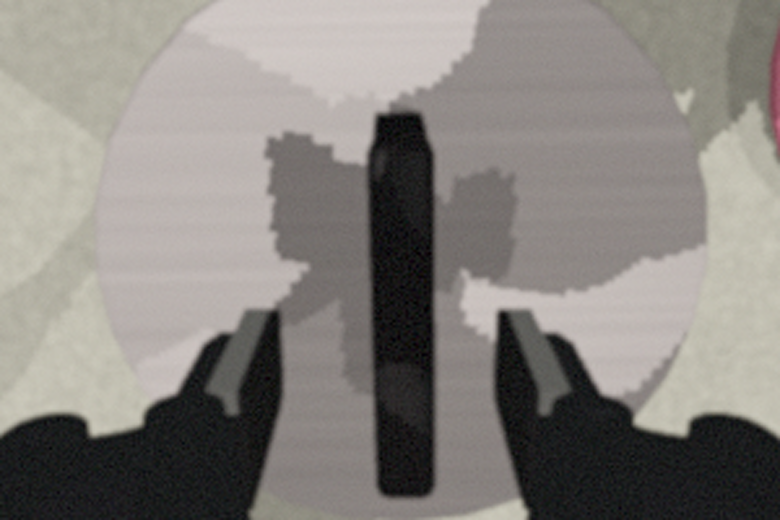

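View pics/s18f.png

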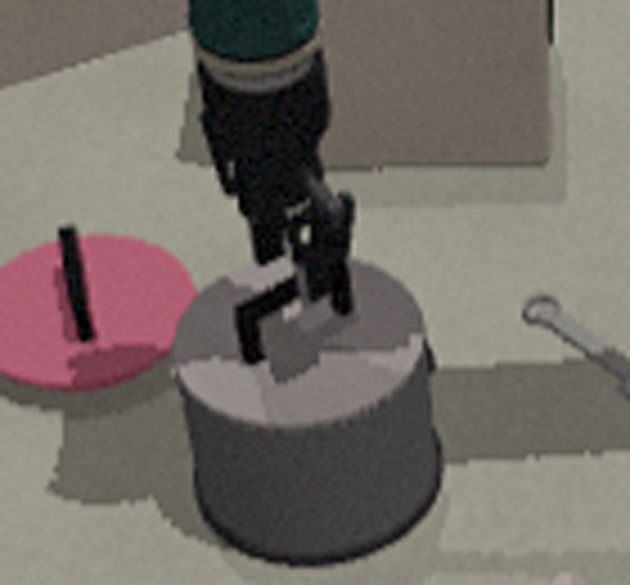

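servo_tool --plan '[[[0, 0.2, 1, 0, 0, 0], [0, 0.2, 2, 0, 0, 0], [0, 0.2, 2.7, 0, 0, 0], [0, 0.2, 2.7, 0, 0, 0], [0, 0.2, 2.7, 0, 0, 0]]]'

```text
time: 17.4
tool_pos: [0.6006, -0.2881, 0.1322]
tcp_rot: [3.129, 0.276, 0.002]
wrist_force: [0.4, -0.2, -0.2]
width: 0.526
```

Run:
```python
from h import *
st()
for n in ('wrist','scene'):
    c=cam(n); save(c,n+'19')
crop('wrist19',170,120,470,320,2.6,'w19f')
crop('scene19',180,90,320,220,4.5,'s19f')
plan([.6003,-.2873,.130])
```

```text
{'time': 17.4, 'q': [-0.4845, 0.298, 1.6994, -0.0002, 1.1429, 0.9103], 'joint_vel': [-0.001, -0.0105, -0.0157, 0.0012, 0.0002, 0.003], 'joint_torque': [0.0447, -51.3218, -34.7564, 0.0022, -0.0215, 0.0001], 'tool_pos': [0.6006, -0.2881, 0.1322], 'tcp_rot': [3.1286, 0.276, 0.0016], 'wrist_force': [0.3576, -0.1914, -0.218], 'torque': [-0.0044, -0.0187, 0.026], 'width': 0.5264}
yaw now 0.176 shift cm [-0.09 -0.14  0.33] turn deg [ 0.12 -0.14 -0.  ] dist cm 0.4
```

View pics/w19f.png

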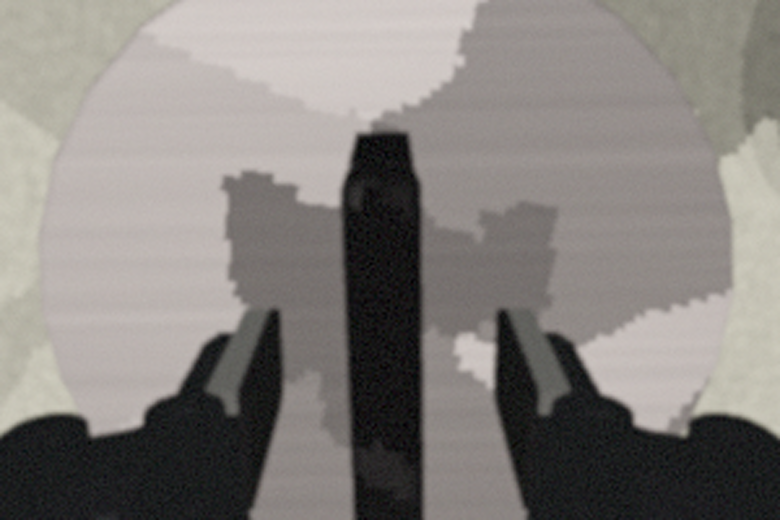

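View pics/s19f.png

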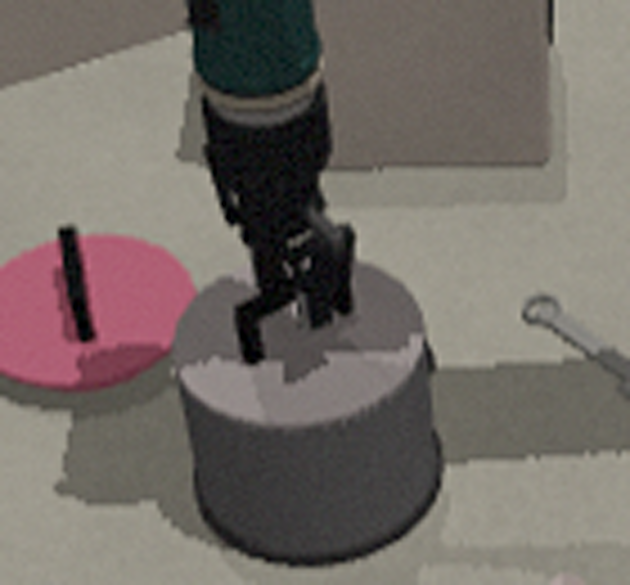

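servo_tool --plan '[[[-0.1, -0.1, 0.4, 0, 0, 0], [-0.1, -0.1, 0.5, 0, 0, 0], [-0.1, -0.1, 0.5, 0, 0, 0]]]'

```text
time: 17.75
tool_pos: [0.5999, -0.2876, 0.1279]
tcp_rot: [3.128, 0.276, 0.003]
wrist_force: [0.4, 0.1, -0.7]
width: 0.531
```

servo_tool --plan '[[[0, 0, 0, 0, 0, 0], [0, 0, 0, 0, 0, 0], [0, 0, 0, 0, 0, 0], [0, 0, 0, 0, 0, 0], [0, 0, 0, 0, 0, 0], [0, 0, 0, 0, 0, 0]]]' --claw 0.5 --grip_force 100

```text
time: 18.25
tool_pos: [0.6001, -0.2877, 0.1282]
tcp_rot: [3.128, 0.276, 0.004]
wrist_force: [-0.3, 0.5, 0.2]
width: 0.145
```

Run:
```python
from h import *
st()
for n in ('scene','wrist'):
    c=cam(n); save(c,n+'20')
crop('wrist20',170,120,470,320,2.6,'w20f')
```

```text
{'time': 18.25, 'q': [-0.4843, 0.2988, 1.706, -0.0002, 1.1336, 0.9106], 'joint_vel': [-0.0018, -0.0003, 0.0, 0.0021, 0.001, -0.0006], 'joint_torque': [0.0744, -50.5889, -34.2612, 0.0634, -0.0766, 0.0316], 'tool_pos': [0.6001, -0.2877, 0.1282], 'tcp_rot': [3.1276, 0.2758, 0.004], 'wrist_force': [-0.3046, 0.467, 0.241], 'torque': [-0.0227, 0.0533, 0.0172], 'width': 0.1454}
```

View pics/w20f.png

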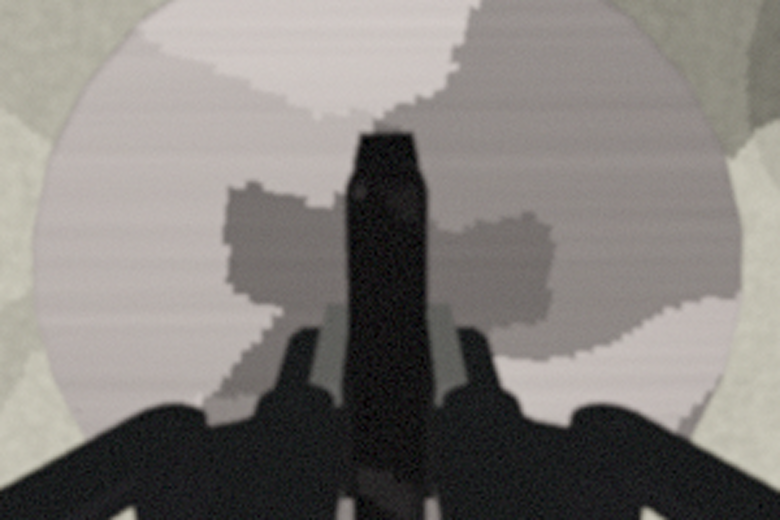

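servo_tool --plan '[[[0, 0, -0.2, 0, 0, 0], [0, 0, -0.4, 0, 0, 0], [0, 0, -0.6, 0, 0, 0], [0, 0, -0.8, 0, 0, 0], [0, 0, -1, 0, 0, 0], [0, 0, -1.2, 0, 0, 0]]]'

```text
time: 18.85
tool_pos: [0.599, -0.2871, 0.1395]
tcp_rot: [3.129, 0.276, -0.0]
wrist_force: [-0.7, 0.6, -7.5]
width: 0.143
```

servo_tool --plan '[[[0, 0, -0.2, 0, 0, 0], [0, 0, -0.4, 0, 0, 0], [0, 0, -0.6, 0, 0, 0], [0, 0, -0.8, 0, 0, 0], [0, 0, -1, 0, 0, 0], [0, 0, -1.2, 0, 0, 0], [0, 0, -1.4, 0, 0, 0], [0, 0, -1.6, 0, 0, 0], [0, 0, -1.8, 0, 0, 0], [0, 0, -1.8, 0, 0, 0], [0, 0, -1.8, 0, 0, 0]]]'

```text
time: 19.77
tool_pos: [0.5991, -0.2872, 0.1576]
tcp_rot: [3.129, 0.276, 0.0]
wrist_force: [-0.9, 0.9, -2.2]
width: 0.142
```

Run:
```python
from h import *
st()
for n in ('scene','wrist','top'):
    c=cam(n); save(c,n+'21')
st()
crop('wrist21',170,120,470,320,2.6,'w21f')
a=cv2.imread('pics/scene20.png')[90:220,180:320];b=cv2.imread('pics/scene21.png')[90:220,180:320]
cv2.imwrite('pics/s21f.png',cv2.resize(np.hstack([a,b]),None,fx=2.8,fy=2.8,interpolation=cv2.INTER_CUBIC))
```

```text
{'time': 19.7667, 'q': [-0.4844, 0.2756, 1.679, -0.0003, 1.1866, 0.9105], 'joint_vel': [-0.0002, 0.0022, 0.0055, 0.0015, -0.0013, -0.0015], 'joint_torque': [0.0037, -53.3048, -37.446, 0.0021, -0.0003, -0.0], 'tool_pos': [0.5991, -0.2872, 0.1576], 'tcp_rot': [3.1291, 0.2761, 0.0002], 'wrist_force': [-0.8888, 0.9076, -2.2484], 'torque': [-0.0498, 0.0186, 0.0266], 'width': 0.1416}
{'time': 19.9167, 'q': [-0.4844, 0.2759, 1.6794, -0.0002, 1.1866, 0.9105], 'joint_vel': [-0.0017, 0.0011, 0.001, 0.0015, -0.0001, -0.0005], 'joint_torque': [0.0002, -53.2625, -37.404, 0.0015, -0.0056, 0.0], 'tool_pos': [0.5989, -0.2871, 0.1572], 'tcp_rot': [-3.1294, -0.2761, 0.0007], 'wrist_force': [0.6446, -0.0872, -2.2165], 'torque': [0.0212, -0.023, 0.0079], 'width': 0.1418}
```

View pics/s21f.png

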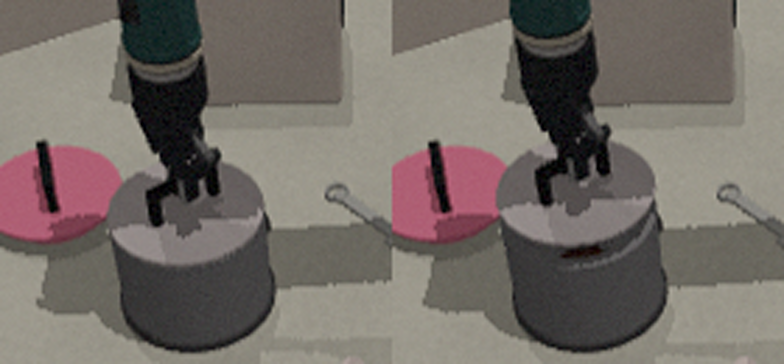

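View pics/w21f.png

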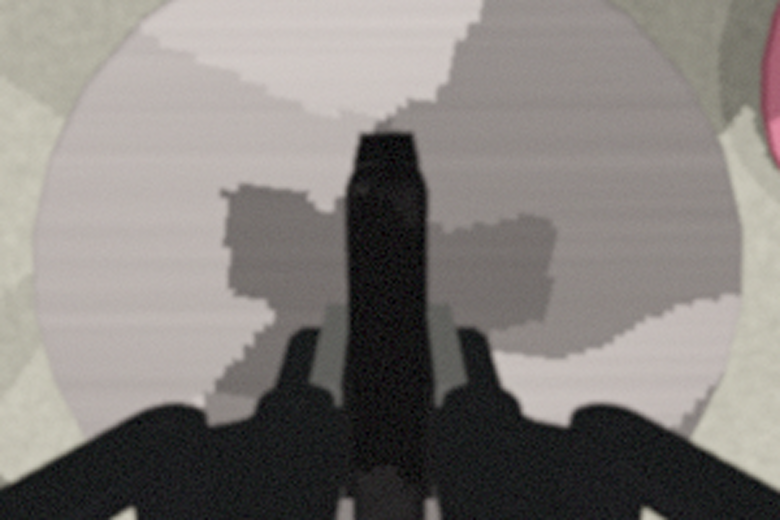

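Run:
```python
from h import *
overlay('scene21',[([.6404,.0752,.048],.031,(0,0,255)),([.4575,.235,.038],.044,(0,0,255))],(270,220,430,340),5,'s21t')
st()
```

```text
{'time': 19.9167, 'q': [-0.4844, 0.2759, 1.6794, -0.0002, 1.1866, 0.9105], 'joint_vel': [-0.0017, 0.0011, 0.001, 0.0015, -0.0001, -0.0005], 'joint_torque': [0.0002, -53.2625, -37.404, 0.0015, -0.0056, 0.0], 'tool_pos': [0.5989, -0.2871, 0.1572], 'tcp_rot': [-3.1294, -0.2761, 0.0007], 'wrist_force': [0.6446, -0.0872, -2.2165], 'torque': [0.0212, -0.023, 0.0079], 'width': 0.1418}
```

View pics/s21t.png

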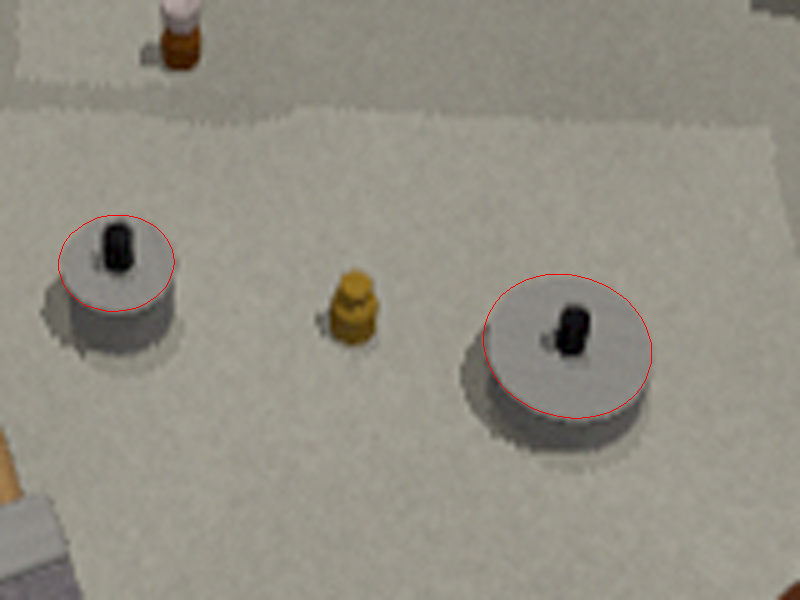

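Both small lids still sit on their tins (knobs at 118,247 and 572,330 in the crop, discs on the predicted circles), and the chamber lid is held still about 29 mm up.

```bash
python3 -c "
from h import *
print(finish_job())"
```

```text
the job is handed in; nothing more can be done
None
```

I handed the job in at about 20 s. Both small lids are on their own tins, and the gripper is holding the grey chamber's lid by its handle, about 29 mm up from shut. The hand-in gave no verdict.

**Tin lids:** Both stopped within about 0.2 mm of the seated height I had worked out, pressing 5 N (wide lid) and 9 N (narrow lid). In the last scene picture both discs lie on the outlines predicted for seated lids, and the tins and the weight between them have not moved. I did not look again at the wrench, brush, block, vial and beaker one by one.

**Chamber lid:** It came free of its seal early in the pull. After that the gripper rose 29 mm in all, and the lid's place in the gripper looks the same before and after. It is level (tool tilt about 0.01 rad) and still, and its plug clears the mouth by about 6 mm. The pink lids were left alone.

**What disagreed:**
- **Finger length:** The real fingertips are about 30 mm behind the reported tool point. My first grasp of the wide lid closed above its knob and missed. I measured the offset in the pictures, and every later grasp held.
- **Force reading:** At the end it showed about 2.2 N down, below the lid's stated 3 to 4.5 N. The sensor drifts by about 1 N, and the pictures show the lid clear of the chamber.

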